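# Dock the vial carrier on its pin and torque the clamp

## Task

Nudge the aluminium vial carrier straight in under the sampler head until its hole drops over the dock's locating pin and the carrier lies flat on the dock. Then push the clamp's torque handle round so that the clamp finger swings over the carrier, and carry on until the handle breaks over (clicks). Leave the things standing around where they are.

Things in the scene. Friction and masses are not known exactly. Their poses are not given: they have to be found in the camera images.
- dock: Fixed tray dock, aluminium base 235 x 225 x 12 mm; origin on the worktop under its middle; x = the direction in which the carrier is pushed in (away from the robot), y = left, z up. Its deck is at z = 12 mm. A tall grey chromatograph (430 mm high) stands close on its left: pass well in front of it.
- head_edge (a point): Middle of the lower front edge of the white sampler head that overhangs the dock, 185 mm above the worktop; the head is 95 mm deep (x), 162 mm wide (y) and 62 mm high, on a post at its left end. The lip has to be pushed in under it, so lean the tool about 30 degrees (25 to 40), fingers pointing forward and down.
- sill (a point): Middle of the far top edge of the raised steel sill, 20 mm above the worktop, 130 mm wide (y), reaching 70 mm from here towards the robot. The near end of the carrier slides on it and drops off this edge.
- guides (a point): Middle, at top height (34 mm), of the flared mouth of the two slippery white plastic side guides; they narrow from about 120 to 104 mm apart and run 46 mm along x. A back stop stands 40 mm beyond this point.
- pin (a point): Centre of the top of the dock's fixed locating pin: diameter 14 mm, 8 mm high above the deck (top 20 mm above the worktop), slightly chamfered.
- carrier: Loose aluminium carrier plate 140 (x) x 100 (y) x 10 mm, 0.3 to 0.7 kg, with three 62 mm vials fixed on it; origin at the middle of its underside, x away from the robot. It starts level on the sill and the pin's top (underside at 20 mm), its hole 32 to 46 mm short of the pin, up to 4 mm to one side, turned up to 0.05 rad.
- hole (a point): Centre of the carrier's through hole, diameter 21 mm, at its underside, 12 mm beyond the carrier's origin; axes as the carrier's. When the hole comes over the pin, the near edge has also just passed the sill, and the carrier drops 8 mm onto the deck (underside at 12 mm). A slow square push keeps the carrier straight; the guides centre its far end.
- lip (a point): Middle of the near face of the carrier's upright push lip, 90 mm wide (y), 6 mm thick, standing 25 mm above the plate on its near edge, 82 mm before the hole. This point is 21.5 mm above the carrier's underside and 13.5 mm below the lip's top edge. Two fingers spread about 50 mm push it squarely.
- clamp_axis (a point): On the vertical axis of the clamp screw, right of the sill, at the handle's height, 60 mm above the worktop. A clamp finger 56 mm long turns with it, roughly opposite the handle; it would foul a carrier that has not dropped.
- clamp (a joint): Clamp turn, rad: starts open at 0 to 0.15, grows counter-clockwise seen from above, as the handle is pushed to the right and then away from the robot; firm stop at 1.134, finger over the carrier. Turns easily (0.12 N m). In the dock's frame the straight handle points at -168 degrees plus this value from the x axis.
- torque_handle (a joint): Break-over of the handle, rad, counter-clockwise: 0 while straight; gives at about 0.8 N m once the clamp is against its stop (some 11 N at the grip), swings up to 0.30 (end stop) and stays bent. Its pivot lies 35 mm out from the clamp axis along the straight handle.
- grip (a point): Middle of the handle's black round grip, 20 mm in diameter and 62 mm long, lying level 60 mm above the worktop; 110 mm from the clamp axis while straight, 75 mm from the break-over pivot; x points outward along the handle.
- septa_pot: Bystander: small white pot 41 x 40 x 42 mm behind the dock; origin under its middle.
- beaker: Bystander: clear beaker 54 mm wide, 70 mm high behind the dock; origin under its middle.
- leak_detector: Bystander: hand-held gas sniffer 216 x 51 x 26 mm lying to the right of the dock; origin under its middle.

How it is judged:
By the outcome, as a careful person would: the job done as asked, in the order asked, and still so for the second after the job is handed in, with the robot touching nothing.
It also fails if it takes over 64 s, if anything falls off the work surface, if the arm or the gripper's body presses on something with over 40 N, if the wrist force passes 120 N, or if a joint passes its speed limit or range.

## Robot

A 6-joint arm with a two-finger parallel gripper is mounted at the origin on a cart in front of the work surface, level with it; the furniture and walls round the work are solid. World frame = base frame: x ahead of the robot, y to its left, z up, the work surface at z = 0. Lengths are in mm, angles in rad, forces in N, time in s.
With the tool pointing down it reaches from about 400 to 925 mm from the base axis. Payload 12.5 kg.
Tool frame: the origin (TCP) lies at the very end of the fingers, on their centre line; the grasp point (between the pads) lies 19 mm behind it (env.grip_point_offset is the distance from the TCP to the grasp point, in mm); z points along the fingers, y is the direction in which the jaws open and shut (so a half turn about z gives the same grasp; the last joint's range is limited). The gripper opens to 95 mm and grips with 3 to 60 N. Pads are 20 mm wide; open, the fingers measure 119 mm over their backs; the gripper's body (75 mm by 180 mm) begins 59 mm behind the grasp point.
Start: joints at [-1.327, 0.491, 1.559, -0, 1.092, -0.106], TCP at [214.218, -587.163, 184.761] pointing down, gripper open.
Joint ranges: [-3.1, 3.1], [-0.84, 2.19], [0.05, 2.79], [-1.13, 4.28], [0.06, 2.93], [-2.69, 2.69]. Speed limits (rad/s): [2.22, 2.22, 2.79, 3.14, 3.14, 3.14].

## Interface

Orientations are given as [roll, pitch, yaw] about the fixed x, y, z axes, in that order (R = Rz(yaw) Ry(pitch) Rx(roll)).
In Python, from cell import env gives the robot as it stands.
- The arm moves only by the tool drive_tool, never from a script. Its argument "commands" is a list of rows, each an object of numbers: "dx", "dy", "dz": the shift along the world's x, y, z in mm; "yaw": the turn about the world's z in degrees. In form: [{"dx": .., "dy": .., "dz": .., "yaw": ..}, ...]. A call has 1 to 5 rows; each row shifts and turns the commanded pose from where the row before left it; what a row does not reach is not made up. A row lasts 1/12 s, in which the tool goes at most 41.7 mm and 7.16 degrees, less where a joint would pass 70% of its speed; a pose out of reach is approached as far as the arm can. A call with a gripper value outside its range is refused whole. "grip" is the opening, from 0 (shut) to 1 (fully open), set as the call begins (left out, the last holds). The fingers move at their own pace and stop on an object; the grip force is fixed at half the most. Time passes only in rows, so rows that do not move let the fingers close. It gives the time, the measured TCP pose, the force and the opening at its end, in the units of the state.
- env.state(): the state, without advancing time (a new reading comes with each control period).
- env.read_camera(name): name is "scene" or "top" or "wrist"; returns the picture (400x640x3 uint8, red, green, blue); there is no depth.
- env.calibration(name): a dict with "intrinsics" (3x3 intrinsics, pixels), "rvec" (rotation vector, rad) and "tvec" (3), from world to camera coordinates, as OpenCV has them. Camera axes: x right, y down, z forward; pixel columns grow to the right and rows downward; lengths in mm; the calibration is good to about 2 mm. A picture is of the moment at which its call begins: read the wrist's pose just before it. calibration takes no time and is no camera call; for the wrist camera it gives the pose at the moment of the call.
- env.job_done(): hands the job in, once; it reports no verdict.
Trained networks look in the newest picture that a camera, given by its name, has taken for a name from the list of things; names that differ only in an ending like _2 or _b are one class to them, and where a whole thing is asked for, a point or a joint stands for the part that bears it (a point fixed in the world has none). Each returns a list of dicts, best first, with "conf" (0 to 1); they miss things now and then, are a little off and sometimes report something else, mostly with a low value. They report only what shows in the picture. A call takes as long as a camera call.
- env.trace(query, camera): "pixels" (400x640 bool, what is visible of it) and "pixel" ([column, row] in pixels, amid what is visible of it).
- env.place_of(query, camera): "pixel" ([column, row] in pixels: a listed point, or the origin of a listed thing).
The state is a dict: "t": time; "joints": joint angles; "qvel": joint speeds; "tau": joint torques, N m; "eef_pos": TCP position; "tcp_rot": TCP orientation; "ft_force": force on the tool from outside, world axes, zero at the start; "moment": the same for the moment, N m; "opening": opening from 0.0 (shut) to 1.0 (fully open).
Only numpy, scipy, OpenCV 4.12 (cv2) and the standard library are available. Lean on these libraries where they do the work, as an engineer would, in place of code of your own. Each camera call takes 0.05 s, during which the arm holds its last target.

## Working session

There is one attempt and no reset: what is moved stays moved. The work goes in short steps, Python scripts to look and compute and a tool call to move; the robot and the scene stay as the last step left them, time stands still between calls to the robot, and variables do not carry over. Pictures are saved under pics/ and viewed, and the job is handed in when it is done.

Besides the shell and the picture viewer there is one more tool, called in YAML: its name, and indented under it one key for each argument. drive_tool: Moves the arm, as the interface text tells. Its arguments: {"type":"object","properties":{"commands":{"type":"array"},"grip":{"type":"number"}},"required":["commands"]}

```bash
ls; mkdir -p pics; cat > h.py <<'E'
import numpy as np, cv2
from cell import env
def cal(n):
    c=env.calibration(n); K=np.array(c['intrinsics'],float); R=cv2.Rodrigues(np.array(c['rvec'],float))[0]; t=np.array(c['tvec'],float).ravel()
    return K,R,t
def at_z(n,px,z,c=None):
    K,R,t=c or cal(n); C=-R.T@t; d=R.T@np.linalg.inv(K)@np.array([px[0],px[1],1.]); return C+d*(z-C[2])/d[2]
def proj(n,P,c=None):
    K,R,t=c or cal(n); p=K@(R@np.array(P,float)+t); return p[:2]/p[2]
def snap(n,f):
    im=env.read_camera(n); cv2.imwrite('pics/'+f,cv2.cvtColor(im,cv2.COLOR_RGB2BGR)); return im
E
python3 - <<'E'
from h import *
for n in ['scene','top','wrist']:
    snap(n,n+'0.png'); K,R,t=cal(n); print(n,K[0,0],(-R.T@t).round(),R[2].round(2))
    if n=='wrist': continue
    for q,z in [('dock',0),('head_edge',185),('sill',20),('guides',34),('pin',20),('carrier',20),('hole',20),('lip',41.5),('clamp_axis',60),('grip',60),('septa_pot',0),('beaker',0),('leak_detector',0)]:
        r=env.place_of(q,n)
        print(q,[(np.round(x['pixel']),round(x['conf'],2),at_z(n,x['pixel'],z).round(1)) for x in r[:2]])
print(env.state())
E
```

```text
pics
scene 446.3508707826605 [-109. -475.  771.] [ 0.71  0.21 -0.67]
dock [(array([293., 238.]), 0.26, array([ 580.6, -208.6,    0. ]))]
head_edge [(array([247., 208.]), 0.8, array([ 463.8, -159.7,  185. ]))]
sill [(array([265., 262.]), 0.93, array([ 474.6, -180.8,   20. ]))]
guides [(array([299., 231.]), 0.83, array([ 576.3, -224.7,   34. ]))]
pin [(array([295., 237.]), 0.64, array([ 568.3, -217. ,   20. ]))]
carrier [(array([276., 254.]), 0.68, array([ 503.8, -194.8,   20. ])), (array([298., 226.]), 0.56, array([ 603.1, -213.8,   20. ]))]
hole [(array([280., 250.]), 0.9, array([ 519.4, -199.8,   20. ]))]
lip [(array([255., 267.]), 0.8, array([ 439.2, -174. ,   41.5])), (array([248., 207.]), 0.58, array([606.6, -83. ,  41.5]))]
clamp_axis [(array([306., 260.]), 0.86, array([ 474.9, -277. ,   60. ]))]
grip [(array([293., 300.]), 0.6, array([ 372.8, -283.7,   60. ]))]
septa_pot [(array([312., 213.]), 0.78, array([ 677. , -222.9,    0. ]))]
beaker [(array([340., 227.]), 0.84, array([ 652.2, -305. ,    0. ])), (array([297., 228.]), 0.43, array([ 614.1, -205.8,   -0. ]))]
leak_detector [
[... 411 characters left out ...]
60.  385.] [-0.26 -0.1  -0.96]
{'t': 1.45, 'joints': array([-1.32658304e+00,  4.90859552e-01,  1.55885831e+00,  2.54027900e-05,
        1.09165327e+00, -1.05593059e-01]), 'qvel': array([-6.26932903e-04,  8.23754804e-04,  2.57934939e-04, -1.22603775e-03,
       -1.19680999e-03, -6.94790397e-05]), 'tau': array([-4.20636043e-04, -6.12470269e+01, -2.58425671e+01,  6.92879548e-02,
        4.45430854e-02,  4.72808676e-05]), 'eef_pos': array([ 214.24322544, -587.19378232,  184.8004672 ]), 'tcp_rot': array([3.14136998e+00, 9.29068905e-07, 3.49794639e-01]), 'ft_force': array([-0.22264841, -0.35315497,  0.88710345]), 'moment': array([0.04623489, 0.04337081, 0.00251016]), 'opening': 0.9992009314857442}
```

```bash
python3 - <<'E'
import cv2
for n,(x,y) in [('scene',(180,140)),('top',(180,150))]:
    im=cv2.imread(f'pics/{n}0.png'); c=im[y:y+190,x:x+260]; cv2.imwrite(f'pics/{n}0c.png',cv2.resize(c,None,fx=3,fy=3,interpolation=cv2.INTER_CUBIC))
E
```

```text
(no output)
```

View pics/scene0.png

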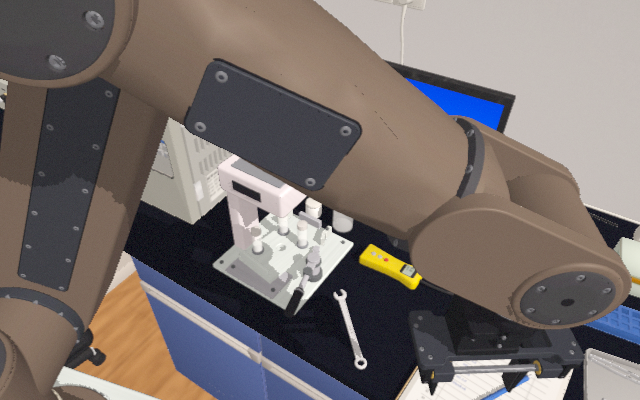

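View pics/top0.png

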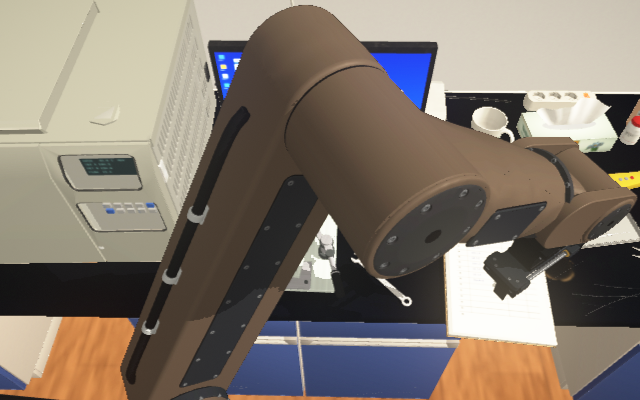

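View pics/scene0c.png

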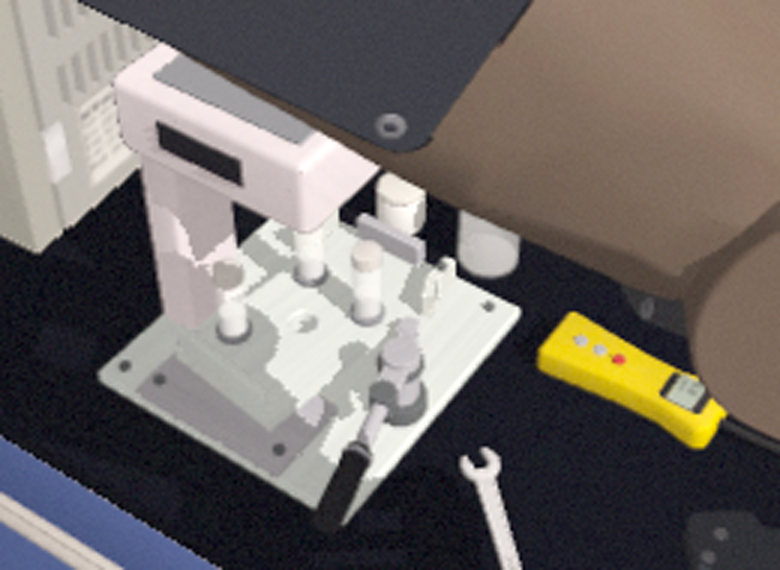

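View pics/wrist0.png

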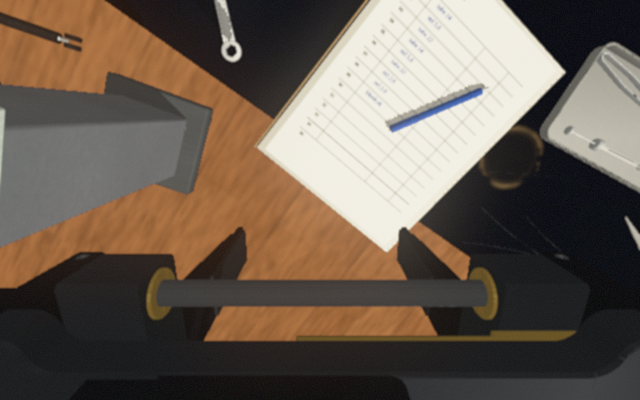

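The scene view shows the dock, head, carrier and handle (grip about (293,300) px, lip about (255,267) px). The arm hides the dock in the top view.

The task asks for a lean, but the move rows only offer yaw. I'll raise and extend the arm over the free right side, to clear the view and to see how the drive behaves at the end of its reach.

drive_tool:
  commands:
    - {"dx":7,"dy":-19,"dz":35}
    - {"dx":7,"dy":-19,"dz":35}
    - {"dx":7,"dy":-19,"dz":35}
    - {"dx":7,"dy":-19,"dz":35}
    - {"dx":7,"dy":-19,"dz":30}

```text
invalid input
```

```bash
python3 - <<'E'
from h import *
print(env.state()); snap('scene','scene1.png');snap('top','top1.png')
for n in ['top','scene']:
    for q,z in [('head_edge',185),('sill',20),('guides',34),('hole',20),('lip',41.5),('clamp_axis',60),('grip',60),('leak_detector',0)]:
        r=env.place_of(q,n)
        print(n,q,[(np.round(x['pixel']),round(x['conf'],2),at_z(n,x['pixel'],z).round(1)) for x in r[:2]])
E
```

```text
{'t': 1.45, 'joints': array([-1.32658304e+00,  4.90859552e-01,  1.55885831e+00,  2.54027900e-05,
        1.09165327e+00, -1.05593059e-01]), 'qvel': array([-6.26932903e-04,  8.23754804e-04,  2.57934939e-04, -1.22603775e-03,
       -1.19680999e-03, -6.94790397e-05]), 'tau': array([-4.20636043e-04, -6.12470269e+01, -2.58425671e+01,  6.92879548e-02,
        4.45430854e-02,  4.72808676e-05]), 'eef_pos': array([ 214.24322544, -587.19378232,  184.8004672 ]), 'tcp_rot': array([3.14136998e+00, 9.29068905e-07, 3.49794639e-01]), 'ft_force': array([-0.22264841, -0.35315497,  0.88710345]), 'moment': array([0.04623489, 0.04337081, 0.00251016]), 'opening': 0.9992009314857442}
top head_edge []
top sill []
top guides []
top hole []
top lip []
top clamp_axis [(array([328., 243.]), 0.69, array([ 471.9, -294.9,   60. ]))]
top grip [(array([337., 283.]), 0.94, array([ 366.6, -288. ,   60. ]))]
top leak_detector []
scene head_edge [(array([249., 205.]), 0.77, array([ 470.5, -159.8,  185. ])), (array([253., 266.]), 0.74, array([ 331.4, -230.7,  185. ]))]
scene sill [(array([268., 261.]), 0.65, array([ 480.2, -186.7,   20. ]))]
scene guides [(array([300., 229.]), 0.71, array([ 582. , -224.4,   34. ])), (array([293., 298.]), 0.41, array([ 393.5, -276.2,   34. ]))]
scene hole [(array([278., 249.]), 0.57, array([ 520.1, -193.2,   20. ])), (array([315., 214.]), 0.37, array([ 656.1, -239.2,   20. ]))]
scene lip [(array([253., 266.]), 0.84, array([ 441.5, -169.6,   41.5])), (array([292., 238.]), 0.65, array([ 544. , -220.4,   41.5]))]
scene clamp_axis [(array([310., 258.]), 0.91, array([ 484.8, -282.1,   60. ]))]
scene grip [(array([293., 298.]), 0.68, array([ 376.8, -283.1,   60. ])), (array([249., 206.]), 0.63, array([593.4, -94.6,  60. ]))]
scene leak_detector [(array([404., 280.]), 0.71, array([ 538.5, -481.8,    0. ]))]
```

View pics/top1.png

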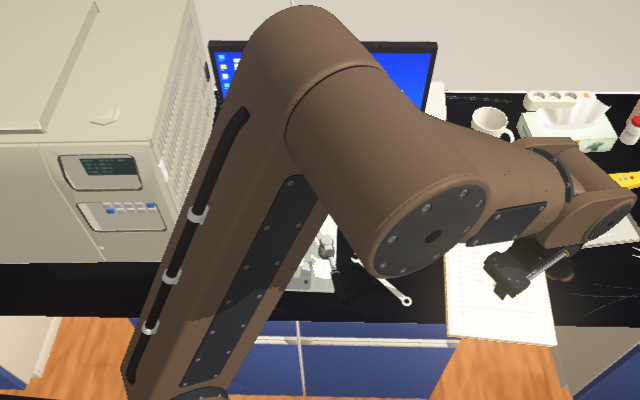

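View pics/scene1.png

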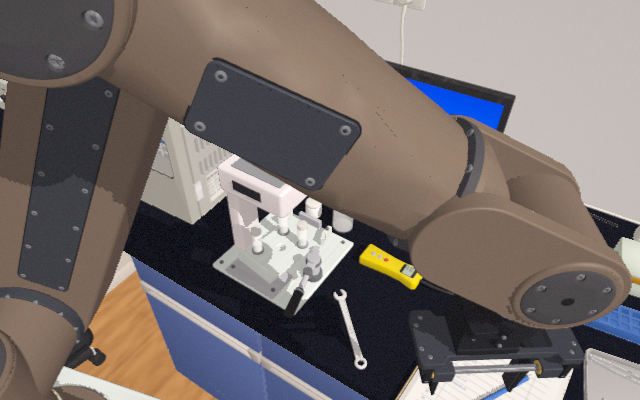

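The pictures are unchanged: nothing moved, and the call was refused, probably because the rows had no yaw. I'll send it again with all four keys.

drive_tool:
  commands:
    - {"dx":7,"dy":-19,"dz":35,"yaw":0}
    - {"dx":7,"dy":-19,"dz":35,"yaw":0}
    - {"dx":7,"dy":-19,"dz":35,"yaw":0}
    - {"dx":7,"dy":-19,"dz":35,"yaw":0}
    - {"dx":7,"dy":-19,"dz":30,"yaw":0}

```text
t: 2.77
eef_pos: [249.5, -682.7, 357.8]
tcp_rot: [3.14, 0.0, 0.35]
ft_force: [-0.2, -0.0, 0.4]
opening: 0.999
```

drive_tool:
  commands:
    - {"dx":14,"dy":-38,"dz":0,"yaw":0}
    - {"dx":14,"dy":-38,"dz":0,"yaw":0}
    - {"dx":14,"dy":-38,"dz":0,"yaw":0}
    - {"dx":14,"dy":-38,"dz":0,"yaw":0}
    - {"dx":14,"dy":-38,"dz":0,"yaw":0}

```text
t: 3.18
eef_pos: [301.7, -826.2, 354.6]
tcp_rot: [3.138, -0.0, 0.35]
ft_force: [0.6, -0.9, 1.0]
opening: 0.999
```

```bash
python3 - <<'E'
from h import *
s=env.state(); print(s['t'],s['joints'].round(3),s['eef_pos'].round(1),s['tcp_rot'].round(3)); snap('top','top2.png')
E
```

```text
3.1833 [-1.296  0.965  0.192  0.     1.981 -0.075] [ 301.7 -826.2  354.6] [ 3.138 -0.     0.35 ]
```

View pics/top2.png

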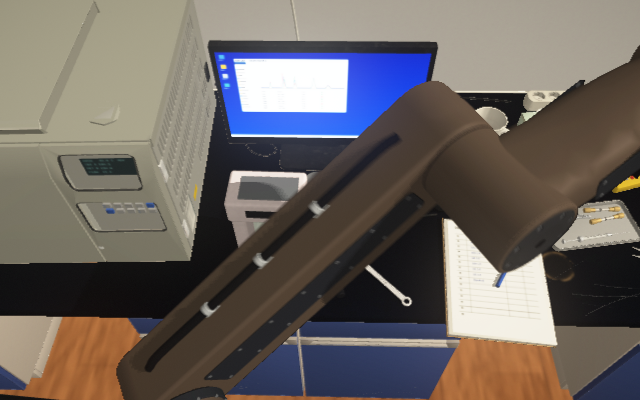

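The top view shows the arm stretched to the right with j3 nearly straight, and the head at about (267,195) px. I'll push gently past the reach.

drive_tool:
  commands:
    - {"dx":14,"dy":-38,"dz":0,"yaw":0}
    - {"dx":14,"dy":-38,"dz":0,"yaw":0}
    - {"dx":14,"dy":-38,"dz":0,"yaw":0}

```text
t: 3.48
eef_pos: [317.4, -868.2, 312.2]
tcp_rot: [3.088, -0.001, 0.35]
ft_force: [0.4, -0.1, 1.4]
opening: 0.998
```

```bash
python3 - <<'E'
from h import *
s=env.state(); print(s['t'],s['joints'].round(3),s['eef_pos'].round(1),s['tcp_rot'].round(3))
E
```

```text
3.4833 [-1.293  1.074  0.053  0.005  1.96  -0.07 ] [ 317.4 -868.2  312.2] [ 3.088e+00 -1.000e-03  3.500e-01]
```

At the end of its reach the drive gives up orientation, and the fingers lean outward by 0.054 rad. Next I'll see whether the lean builds up and holds.

drive_tool:
  commands:
    - {"dx":14,"dy":-38,"dz":10,"yaw":0}
    - {"dx":14,"dy":-38,"dz":10,"yaw":0}
    - {"dx":14,"dy":-38,"dz":10,"yaw":0}
    - {"dx":14,"dy":-38,"dz":10,"yaw":0}

```text
t: 3.82
eef_pos: [330.6, -903.3, 299.8]
tcp_rot: [2.986, -0.0, 0.35]
ft_force: [0.3, -0.0, 1.0]
opening: 1.002
```

```bash
python3 - <<'E'
from h import *
s=env.state(); print(s['t'],s['joints'].round(3),s['eef_pos'].round(1),s['tcp_rot'].round(3))
E
```

```text
3.8167 [-1.292  1.092  0.051  0.012  1.843 -0.067] [ 330.6 -903.3  299.8] [ 2.986 -0.     0.35 ]
```

The lean builds up to 0.155 rad, but along the jaw direction. I want it across the jaws, so I'll retreat, check that the lean holds, and turn the tool.

drive_tool:
  commands:
    - {"dx":-14,"dy":38,"dz":10,"yaw":7}
    - {"dx":-14,"dy":38,"dz":10,"yaw":7}
    - {"dx":-7,"dy":19,"dz":10,"yaw":7}
    - {"dx":-7,"dy":19,"dz":10,"yaw":7}
    - {"dx":0,"dy":0,"dz":0,"yaw":7}

```text
t: 4.23
eef_pos: [303.4, -830.8, 337.7]
tcp_rot: [2.985, 0.002, 0.844]
ft_force: [1.0, -1.2, 1.3]
opening: 0.995
```

```bash
cat > st.py <<'E'
from h import *
from scipy.spatial.transform import Rotation as Ro
s=env.state(); R=Ro.from_euler('xyz',s['tcp_rot']).as_matrix(); z=R[:,2]; p=s['eef_pos']; a=np.arctan2(p[1],p[0]); u=np.array([np.cos(a),np.sin(a)]); v=np.array([-u[1],u[0]])
print('t',round(s['t'],2),'j',s['joints'].round(3),'p',p.round(1),'rpy',s['tcp_rot'].round(3),'r',round(np.hypot(*p[:2]),1),'az',round(np.degrees(a),1))
print('lean deg radial %.1f tang %.1f'%(np.degrees(np.arcsin(z[:2]@u)),np.degrees(np.arcsin(z[:2]@v))),'xtool',R[:,0].round(2),'ytool',R[:,1].round(3),'F',s['ft_force'].round(1),'az ytool',round(np.degrees(np.arctan2(R[1,1],R[0,1])),1))
E
python3 st.py
```

```text
t 4.23 j [-1.325  0.82   0.553  0.087  1.637 -0.587] p [ 303.4 -830.8  337.7] rpy [2.985e+00 2.000e-03 8.440e-01] r 884.5 az -69.9
lean deg radial 8.0 tang 4.1 xtool [ 0.66  0.75 -0.  ] ytool [ 0.738 -0.656  0.156] F [ 1.  -1.2  1.3] az ytool -41.6
```

The lean holds. Carrying on with the yaw to about +145° total.

drive_tool:
  commands:
    - {"dx":0,"dy":0,"dz":0,"yaw":7}
    - {"dx":0,"dy":0,"dz":0,"yaw":7}
    - {"dx":0,"dy":0,"dz":0,"yaw":7}
    - {"dx":0,"dy":0,"dz":0,"yaw":7}
    - {"dx":0,"dy":0,"dz":0,"yaw":7}

```text
t: 4.65
eef_pos: [303.9, -833.4, 333.0]
tcp_rot: [2.987, 0.0, 1.455]
ft_force: [0.2, 0.9, -0.2]
opening: 1.001
```

drive_tool:
  commands:
    - {"dx":0,"dy":0,"dz":0,"yaw":7}
    - {"dx":0,"dy":0,"dz":0,"yaw":7}
    - {"dx":0,"dy":0,"dz":0,"yaw":7}
    - {"dx":0,"dy":0,"dz":0,"yaw":7}
    - {"dx":0,"dy":0,"dz":0,"yaw":7}

```text
t: 5.07
eef_pos: [303.9, -833.5, 333.1]
tcp_rot: [2.987, 0.0, 2.065]
ft_force: [0.3, 0.3, 0.1]
opening: 1.0
```

drive_tool:
  commands:
    - {"dx":0,"dy":0,"dz":0,"yaw":7}
    - {"dx":0,"dy":0,"dz":0,"yaw":7}
    - {"dx":0,"dy":0,"dz":0,"yaw":7}
    - {"dx":0,"dy":0,"dz":0,"yaw":7}
    - {"dx":0,"dy":0,"dz":0,"yaw":7}

```text
t: 5.48
eef_pos: [299.9, -820.5, 325.7]
tcp_rot: [2.992, 0.008, 2.675]
ft_force: [0.2, 0.6, -0.7]
opening: 0.996
```

```bash
python3 st.py
```

```text
t 5.48 j [-1.332  1.064  0.051  0.122  2.133 -2.377] p [ 299.9 -820.5  325.7] rpy [2.992 0.008 2.675] r 873.5 az -69.9
lean deg radial -5.5 tang 6.6 xtool [-0.89  0.45 -0.01] ytool [0.444 0.884 0.149] F [ 0.2  0.6 -0.7] az ytool 63.3
```

drive_tool:
  commands:
    - {"dx":14,"dy":-38,"dz":10,"yaw":0}
    - {"dx":14,"dy":-38,"dz":10,"yaw":0}
    - {"dx":14,"dy":-38,"dz":10,"yaw":0}
    - {"dx":14,"dy":-38,"dz":10,"yaw":0}
    - {"dx":14,"dy":-38,"dz":10,"yaw":0}

```text
t: 5.9
eef_pos: [321.5, -860.9, 301.4]
tcp_rot: [3.067, 0.093, 2.66]
ft_force: [0.5, -1.2, 0.1]
opening: 1.003
```

```bash
python3 st.py
```

```text
t 5.9 j [-1.324  1.089  0.051  0.13   1.992 -2.363] p [ 321.5 -860.9  301.4] rpy [3.067 0.093 2.66 ] r 918.9 az -69.5
lean deg radial 1.1 tang 6.7 xtool [-0.88  0.46 -0.09] ytool [0.456 0.887 0.074] F [ 0.5 -1.2  0.1] az ytool 62.8
```

drive_tool:
  commands:
    - {"dx":14,"dy":-38,"dz":20,"yaw":0}
    - {"dx":14,"dy":-38,"dz":20,"yaw":0}
    - {"dx":14,"dy":-38,"dz":20,"yaw":0}

```text
t: 6.15
eef_pos: [330.5, -875.8, 313.9]
tcp_rot: [3.115, 0.148, 2.657]
ft_force: [-0.2, -0.6, 0.1]
opening: 1.002
```

```bash
python3 st.py
```

```text
t 6.15 j [-1.322  1.078  0.049  0.136  1.932 -2.356] p [ 330.5 -875.8  313.9] rpy [3.115 0.148 2.657] r 936.1 az -69.3
lean deg radial 5.3 tang 6.7 xtool [-0.88  0.46 -0.15] ytool [0.462 0.886 0.026] F [-0.2 -0.6  0.1] az ytool 62.5
```

The jaw axis is nearly level now. I'll yaw back 42° so that the lean is radial.

drive_tool:
  commands:
    - {"dx":-14,"dy":38,"dz":5,"yaw":-7}
    - {"dx":-7,"dy":19,"dz":5,"yaw":-7}
    - {"dx":0,"dy":0,"dz":0,"yaw":-7}
    - {"dx":0,"dy":0,"dz":0,"yaw":-7}
    - {"dx":0,"dy":0,"dz":0,"yaw":-7}

```text
t: 6.57
eef_pos: [320.8, -850.7, 323.6]
tcp_rot: [3.113, 0.149, 2.138]
ft_force: [0.3, -0.8, 0.3]
opening: 0.997
```

drive_tool:
  commands:
    - {"dx":14,"dy":-38,"dz":0,"yaw":-7}
    - {"dx":14,"dy":-38,"dz":20,"yaw":0}
    - {"dx":14,"dy":-38,"dz":20,"yaw":0}
    - {"dx":14,"dy":-38,"dz":20,"yaw":0}
    - {"dx":14,"dy":-38,"dz":20,"yaw":0}

```text
t: 6.98
eef_pos: [341.0, -903.6, 339.5]
tcp_rot: [3.125, 0.23, 2.092]
ft_force: [0.1, 0.3, 0.6]
opening: 1.0
```

```bash
python3 st.py
```

```text
t 6.98 j [-1.301  1.054  0.049  0.075  1.819 -1.798] p [ 341.  -903.6  339.5] rpy [3.125 0.23  2.092] r 965.8 az -69.3
lean deg radial 12.8 tang 3.0 xtool [-0.49  0.84 -0.23] ytool [0.865 0.501 0.016] F [0.1 0.3 0.6] az ytool 30.1
```

drive_tool:
  commands:
    - {"dx":14,"dy":-37,"dz":20,"yaw":-5}
    - {"dx":14,"dy":-37,"dz":20,"yaw":-4}
    - {"dx":14,"dy":-37,"dz":20,"yaw":0}
    - {"dx":14,"dy":-37,"dz":20,"yaw":0}
    - {"dx":14,"dy":-37,"dz":20,"yaw":0}

```text
t: 7.4
eef_pos: [353.7, -934.4, 360.1]
tcp_rot: [3.127, 0.355, 1.936]
ft_force: [-0.1, 0.5, 0.6]
opening: 1.0
```

```bash
python3 st.py; python3 -c "
from h import *
snap('scene','scene3.png');snap('top','top3.png')"
```

```text
t 7.4 j [-1.288  1.044  0.047  0.043  1.697 -1.642] p [ 353.7 -934.4  360.1] rpy [3.127 0.355 1.936] r 999.1 az -69.3
lean deg radial 20.3 tang 0.9 xtool [-0.33  0.88 -0.35] ytool [0.932 0.362 0.013] F [-0.1  0.5  0.6] az ytool 21.2
```

View pics/scene3.png

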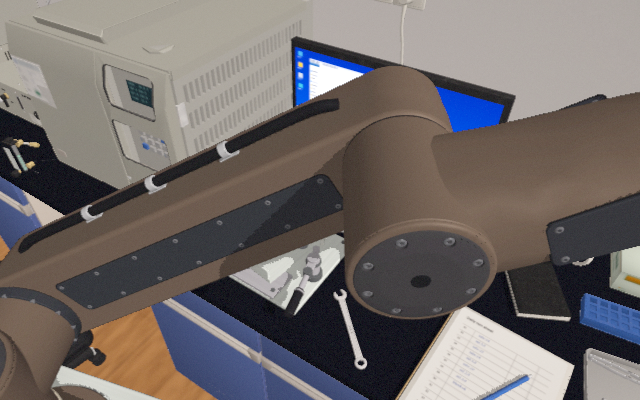

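The scene view shows the arm fully extended to the right with nothing touched. The clamp handle is at about (295,298) px. I'll check j3 at rest.

```bash
python3 -c "
from h import *
s=env.state();print(s['t'],s['joints'],s['tau'])"; python3 st.py
```

```text
7.5 [-1.2880081   1.04476807  0.04767775  0.04294224  1.69816702 -1.64156654] [ 2.25131800e-01 -9.48698759e+01 -2.98425347e+01  1.16976667e-01
 -1.39422879e+00 -3.10731120e-02]
t 7.5 j [-1.288  1.045  0.048  0.043  1.698 -1.642] p [ 353.5 -934.3  359.1] rpy [3.127 0.353 1.935] r 998.9 az -69.3
lean deg radial 20.2 tang 0.9 xtool [-0.33  0.88 -0.35] ytool [0.933 0.361 0.014] F [-0.2 -0.7 -0.5] az ytool 21.1
```

View pics/top3.png

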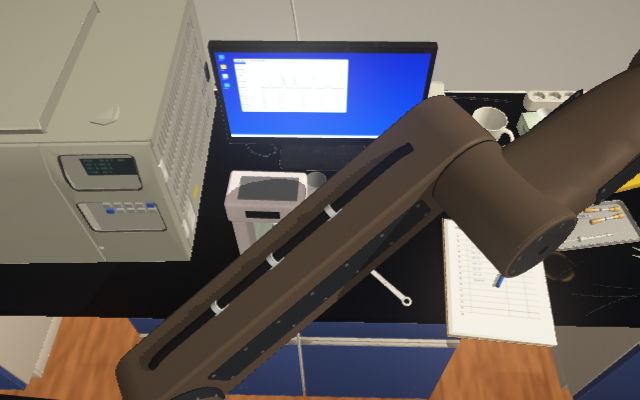

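drive_tool:
  commands:
    - {"dx":14,"dy":-37,"dz":22,"yaw":0}
    - {"dx":14,"dy":-37,"dz":22,"yaw":0}
    - {"dx":14,"dy":-37,"dz":22,"yaw":0}
    - {"dx":14,"dy":-37,"dz":22,"yaw":0}
    - {"dx":14,"dy":-37,"dz":22,"yaw":0}

```text
t: 7.92
eef_pos: [364.9, -962.0, 382.2]
tcp_rot: [3.126, 0.476, 1.931]
ft_force: [0.8, -0.6, -0.9]
opening: 1.001
```

```bash
python3 st.py
```

```text
t 7.92 j [-1.287  1.035  0.048  0.051  1.584 -1.639] p [ 364.9 -962.   382.2] rpy [3.126 0.476 1.931] r 1028.9 az -69.2
lean deg radial 27.3 tang 0.8 xtool [-0.31  0.83 -0.46] ytool [0.933 0.359 0.014] F [ 0.8 -0.6 -0.9] az ytool 21.1
```

drive_tool:
  commands:
    - {"dx":14,"dy":-37,"dz":22,"yaw":0}
    - {"dx":14,"dy":-37,"dz":22,"yaw":0}
    - {"dx":-13,"dy":36,"dz":0,"yaw":0}
    - {"dx":-13,"dy":36,"dz":0,"yaw":0}
    - {"dx":-13,"dy":36,"dz":0,"yaw":0}

```text
t: 8.33
eef_pos: [350.2, -921.2, 392.5]
tcp_rot: [3.125, 0.523, 1.931]
ft_force: [0.3, -1.5, 0.5]
opening: 1.001
```

drive_tool:
  commands:
    - {"dx":-13,"dy":36,"dz":0,"yaw":0}
    - {"dx":-13,"dy":36,"dz":0,"yaw":0}
    - {"dx":-13,"dy":36,"dz":0,"yaw":0}
    - {"dx":-13,"dy":36,"dz":0,"yaw":0}
    - {"dx":-13,"dy":36,"dz":0,"yaw":0}

```text
t: 8.75
eef_pos: [286.8, -745.2, 395.6]
tcp_rot: [3.126, 0.525, 1.931]
ft_force: [0.3, -0.5, 0.9]
opening: 1.0
```

```bash
python3 st.py
```

```text
t 8.75 j [-1.311  0.417  1.235  0.08   0.969 -1.704] p [ 286.8 -745.2  395.6] rpy [3.126 0.525 1.931] r 798.5 az -69.0
lean deg radial 30.1 tang 0.7 xtool [-0.3   0.81 -0.5 ] ytool [0.933 0.36  0.014] F [ 0.3 -0.5  0.9] az ytool 21.1
```

Lean is 30.1° with the jaws level. Next I'll fit the planar kinematics so I can check that the pushing poses are within reach.

```bash
cat > kin.py <<'E'
import numpy as np
from scipy.optimize import least_squares
D=np.array([[.491,1.559,1.092,625,184.8],[.965,.192,1.981,879.6,354.6],[1.074,.053,1.96,924.4,312.2],[1.092,.051,1.843,961.9,299.8],[1.044,.047,1.697,999.1,360.1],[1.035,.048,1.584,1028.9,382.2],[.417,1.235,.969,798.5,395.6]])
def fk(p,q):
    d,h,L1,L2,b,L3=p; a1=q[0];a2=a1+q[1];a3=a2+q[2]
    return np.array([d+L1*np.sin(a1)+L2*np.sin(a2)+b*np.cos(a2)+L3*np.sin(a3),h+L1*np.cos(a1)+L2*np.cos(a2)-b*np.sin(a2)+L3*np.cos(a3)])
P=least_squares(lambda p:np.concatenate([fk(p,r)-r[3:] for r in D]),[50,300,450,400,0,300]).x
if __name__=='__main__':
    print(P.round(1),[(fk(P,r)-r[3:]).round(1) for r in D])
    lo=[-.84,.05,.06];hi=[2.19,2.79,2.93]
    for r,z in [(380,120),(400,80),(420,50),(440,45),(460,45),(480,45),(512,45),(420,150),(350,200)]:
        for g in ([0.5,1.5,.6],[-.5,2.3,.8]):
            s=least_squares(lambda q:np.r_[fk(P,q)-[r,z],500*(sum(q)-(np.pi-.525))],g)
            ok=np.all(s.x>lo)&np.all(s.x<hi); print(r,z,s.x.round(2),round(s.cost,2),ok)
E
python3 kin.py
```

```text
[  4.  198.1 586.3 410.2  41.6 304.3] [array([0.1, 0. ]), array([-0.2, -0.1]), array([-0.1,  0.1]), array([0.1, 0.2]), array([ 0.1, -0.2]), array([0.1, 0.1]), array([-0.2, -0.1])]
380 120 [ 0.17  2.56 -0.12] 0.0 False
380 120 [ 0.17  2.56 -0.12] 0.0 False
400 80 [ 0.33  2.58 -0.3 ] 0.0 False
400 80 [ 0.33  2.58 -0.3 ] 0.0 False
420 50 [ 0.45  2.57 -0.41] 0.0 False
420 50 [ 0.45  2.57 -0.41] 0.0 False
440 45 [ 0.47  2.53 -0.38] 0.0 False
440 45 [ 0.47  2.53 -0.38] 0.0 False
460 45 [ 0.48  2.48 -0.34] 0.0 False
460 45 [ 0.48  2.48 -0.34] 0.0 False
480 45 [ 0.48  2.43 -0.3 ] 0.0 False
480 45 [ 0.48  2.43 -0.3 ] 0.0 False
512 45 [ 0.5   2.36 -0.24] 0.0 False
512 45 [ 0.5   2.36 -0.24] 0.0 False
420 150 [0.13 2.44 0.05] 0.0 False
420 150 [0.13 2.44 0.05] 0.0 False
350 200 [-0.12  2.47  0.27] 0.0 True
350 200 [-0.12  2.47  0.27] 0.0 True
```

With j4 = 0, j5 would have to go below its limit at the dock. The leaned push needs the flipped wrist, with j4 near π. A 180° yaw made with the forearm hanging down should give that, so I'll model the full arm and rehearse the path.

```bash
cat > arm.py <<'E'
import numpy as np
from scipy.optimize import least_squares
from scipy.spatial.transform import Rotation as Ro
from kin import P
lo=np.array([-3.1,-.84,.05,-1.13,.06,-2.69]);hi=np.array([3.1,2.19,2.79,4.28,2.93,2.69])
def FK(q):
    d,h,L1,L2,b,L3=P; a1=q[1];a2=a1+q[2]
    w=np.array([d+L1*np.sin(a1)+L2*np.sin(a2)+b*np.cos(a2),0,h+L1*np.cos(a1)+L2*np.cos(a2)-b*np.sin(a2)])
    R=Ro.from_euler('Z',q[0])*Ro.from_euler('Y',a2)*Ro.from_euler('Z',q[3])*Ro.from_euler('Y',q[4])*Ro.from_euler('Z',q[5]+np.pi/2)
    return Ro.from_euler('Z',q[0]).apply(w)+R.apply([0,0,L3]),R
def IK(p,R,q0):
    def f(q):
        pp,RR=FK(q); return np.r_[(pp-p)/300,(R*RR.inv()).as_rotvec()]
    s=least_squares(f,np.clip(q0,lo+1e-3,hi-1e-3),bounds=(lo,hi)); return s.x,s.fun
def run(q,rows,verbose=4):
    p,R=FK(q); 
    for i,(dx,dy,dz,yw) in enumerate(rows):
        p=p+[dx,dy,dz]; R=Ro.from_euler('z',yw,degrees=True)*R
        qn,f=IK(p,R,q); dq=np.abs(qn-q)*12; q=qn
        if i%verbose==0 or np.abs(f).max()>.005: print(i,q.round(2),p.round(0),'err',np.abs(f).max().round(3),'spd',dq.max().round(1))
    return q
E
cat > sim1.py <<'E'
from arm import *
from cell import env
s=env.state(); q=s['joints']; p,R=FK(q); print(p,s['eef_pos'],(R.inv()*Ro.from_euler('xyz',s['tcp_rot'])).magnitude())
print('yaw1'); q=run(q,[(0,0,0,-7.0)]*26)
p=FK(q)[0]; tgt=np.array([287,-410,90]); n=12
print('move'); q=run(q,[tuple((tgt-p)/n)+(0,)]*n)
print('yaw2'); q=run(q,[(0,0,0,-7.0)]*26,2)
p=FK(q)[0]; tgt=np.array([392,-150,90]); n=10
print('to dock'); q=run(q,[tuple((tgt-p)/n)+(4.5,)]*n,1)
E
python3 sim1.py
```

```text
[ 224.35675626 -766.28851733  395.99387227] [ 286.76380704 -745.1865417   395.63775322] 4.477603233993733e-16
yaw1
0 [-1.28  0.42  1.24 -0.01  0.96 -1.52] [ 224. -766.  396.] err 0.0 spd 2.2
4 [-1.18  0.46  1.17 -0.33  1.09 -0.84] [ 224. -766.  396.] err 0.0 spd 1.9
8 [-1.11  0.56  1.   -0.49  1.39 -0.33] [ 224. -766.  396.] err 0.0 spd 1.3
12 [-1.09  0.71  0.71 -0.53  1.75  0.04] [ 224. -766.  396.] err 0.0 spd 1.1
16 [-1.12  0.92  0.29 -0.54  2.16  0.34] [ 224. -766.  396.] err 0.0 spd 1.6
18 [-1.15  1.03  0.05 -0.54  2.36  0.48] [ 224. -766.  396.] err 0.018 spd 1.2
19 [-1.16  1.03  0.05 -0.5   2.39  0.6 ] [ 224. -766.  396.] err 0.039 spd 1.5
20 [-1.18  1.03  0.05 -0.45  2.41  0.73] [ 224. -766.  396.] err 0.059 spd 1.6
21 [-1.19  1.03  0.05 -0.39  2.44  0.87] [ 224. -766.  396.] err 0.076 spd 1.7
22 [-1.21  1.03  0.05 -0.32  2.46  1.02] [ 224. -766.  396.] err 0.092 spd 1.8
23 [-1.23  1.03  0.05 -0.24  2.48  1.17] [ 224. -766.  396.] err 0.104 spd 1.9
24 [-1.25  1.03  0.05 -0.15  2.49  1.33] [ 224. -766.  396.] err 0.113 spd 1.9
25 [-1.27  1.03  0.05 -0.06  2.49  1.5 ] [ 224. -7
[... 1896 characters left out ...]
 err 0.0 spd 2.6
1 [-0.81  0.36  2.39  3.87  0.13  1.12] [ 304. -357.   82.] err 0.0 spd 2.3
2 [-0.76  0.35  2.42  3.71  0.13  1.26] [ 315. -331.   83.] err 0.0 spd 2.0
3 [-0.71  0.34  2.44  3.57  0.14  1.37] [ 326. -305.   84.] err 0.0 spd 1.6
4 [-0.66  0.33  2.46  3.47  0.14  1.45] [ 337. -279.   85.] err 0.0 spd 1.3
5 [-0.6   0.32  2.48  3.38  0.15  1.51] [ 348. -253.   86.] err 0.0 spd 1.0
6 [-0.55  0.31  2.49  3.31  0.15  1.57] [ 359. -228.   87.] err 0.0 spd 0.8
7 [-0.49  0.31  2.5   3.25  0.15  1.61] [ 370. -202.   88.] err 0.0 spd 0.7
8 [-0.43  0.3   2.5   3.2   0.15  1.65] [ 381. -176.   89.] err 0.0 spd 0.7
9 [-0.37  0.3   2.5   3.14  0.14  1.69] [ 392. -150.   90.] err 0.0 spd 0.7
```

```bash
cat > s2.py <<'E'
import numpy as np
from scipy.spatial.transform import Rotation as Ro
from scipy.optimize import least_squares,brentq
th=.525
for a2 in [2.45,2.55,2.65,2.7,2.75,2.8,2.9]:
    out=[]
    # vary lean azimuth phi (relative to arm plane) from inward pi to 0
    for ph in np.linspace(np.pi,0,10):
        # tool dir, jaw horizontal: R=Rz(ph)*Ry(pi-th)*Rz(g) with g const; j4=0,inward equals Ry(pi+th)
        R=Ro.from_euler('Z',ph)*Ro.from_euler('Y',np.pi-th)*Ro.from_euler('Z',np.pi/2*0)
        M=(Ro.from_euler('Y',a2).inv()*R).as_matrix()
        j5=np.arccos(M[2,2]); j4=np.arctan2(M[1,2],M[0,2]); j6=np.arctan2(M[2,1],-M[2,0])
        out.append((j4,j5,j6))
    o=np.array(out); o[:,0]=np.unwrap(o[:,0]); o[:,2]=np.unwrap(o[:,2]); o[:,2]-=o[0,2]
    print(a2,'j4',o[:,0].round(2),'j5',o[:,1].round(2),'dj6',o[:,2].round(2))
E
python3 s2.py
```

```text
2.45 j4 [0.   0.19 0.36 0.53 0.67 0.79 0.88 0.9  0.74 0.  ] j5 [1.22 1.2  1.14 1.04 0.91 0.76 0.6  0.42 0.26 0.17] dj6 [0.   0.24 0.47 0.7  0.92 1.14 1.37 1.66 2.12 3.14]
2.55 j4 [0.   0.19 0.38 0.56 0.73 0.88 1.01 1.1  1.08 0.  ] j5 [1.12 1.1  1.04 0.95 0.84 0.7  0.54 0.37 0.2  0.07] dj6 [0.   0.22 0.43 0.63 0.83 1.03 1.22 1.44 1.76 3.14]
2.65 j4 [0.   0.21 0.41 0.6  0.79 0.98 1.16 1.36 1.61 3.14] j5 [1.02 1.   0.95 0.87 0.76 0.64 0.49 0.34 0.17 0.03] dj6 [ 0.    0.19  0.38  0.56  0.74  0.9   1.04  1.17  1.23 -0.  ]
2.7 j4 [0.   0.21 0.42 0.63 0.83 1.04 1.25 1.5  1.89 3.14] j5 [0.97 0.95 0.9  0.83 0.73 0.61 0.47 0.33 0.18 0.08] dj6 [0.   0.18 0.36 0.53 0.68 0.82 0.94 1.02 0.95 0.  ]
2.75 j4 [0.   0.22 0.44 0.66 0.88 1.1  1.35 1.65 2.12 3.14] j5 [0.92 0.9  0.86 0.79 0.7  0.59 0.46 0.33 0.2  0.13] dj6 [0.   0.17 0.33 0.48 0.63 0.75 0.84 0.86 0.71 0.  ]
2.8 j4 [0.   0.23 0.46 0.69 0.93 1.17 1.45 1.79 2.3  3.14] j5 [0.87 0.85 0.81 0.75 0.67 0.57 0.45 0.34 0.23 0.18] dj6 [ 0.    0.15  0.3   0.44  0.56  0.66  0.73  0.71  0.52 -0.  ]
2.9 j4 [0.   0.25 0.51 0.77 1.04 1.33 1.65 2.05 2.54 3.14] j5 [0.77 0.76 0.73 0.68 0.61 0.53 0.45 0.37 0.31 0.28] dj6 [0.   0.12 0.23 0.34 0.42 0.48 0.5  0.44 0.27 0.  ]
```

```bash
cat > kin.py <<'E'
import numpy as np
from scipy.optimize import least_squares
# j2 j3 j5 , j1, x,y,z (j4~0)
D=np.array([[.49086,1.55886,1.09165,-1.32658,214.24,-587.19,184.8],[.965,.192,1.981,-1.296,301.7,-826.2,354.6],[1.074,.053,1.96,-1.293,317.4,-868.2,312.2],[1.092,.051,1.843,-1.292,330.6,-903.3,299.8],[1.0448,.0477,1.6982,-1.288,353.5,-934.3,359.1]])
def fk(p,q):
    d,h,L1,L2,b,L3,y0=p; a1=q[0];a2=a1+q[1];a3=a2+q[2]
    X=d+L1*np.sin(a1)+L2*np.sin(a2)+b*np.cos(a2)+L3*np.sin(a3);Z=h+L1*np.cos(a1)+L2*np.cos(a2)-b*np.sin(a2)+L3*np.cos(a3)
    c,s=np.cos(q[3]),np.sin(q[3]); return np.array([c*X-s*y0,s*X+c*y0,Z])
P=least_squares(lambda p:np.concatenate([fk(p,r)-r[4:] for r in D]),[50,300,450,400,0,300,60]).x
if __name__=='__main__':
    print(P.round(1),[(fk(P,r)-r[4:]).round(1) for r in D])
E
python3 kin.py
sed -i 's/d,h,L1,L2,b,L3=P/d,h,L1,L2,b,L3,y0=P/; s/+b\*np.cos(a2),0,h/+b*np.cos(a2),y0,h/' arm.py
python3 - <<'E'
from arm import *
from cell import env
import kin,arm
q=env.state()['joints'];print(FK(q)[0],env.state()['eef_pos'])
E
```

```text
[ -1.7 194.9 588.5 411.5  42.2 302.   69.4] [array([ 3.4,  0.9, -0. ]), array([3.1, 1. , 0.2]), array([2.2, 0.6, 0.2]), array([0.2, 0. , 0.1]), array([-8.9, -2.7, -0.4])]
[ 290.13855638 -744.01218426  395.99816636] [ 286.76380704 -745.1865417   395.63775322]
```

```bash
cat > sim1.py <<'E'
from arm import *
from cell import env
q=env.state()['joints']
def to(q,tgt,n,yw,v=3):
    p=FK(q)[0]; d=(np.array(tgt)-p)/n; print('step',d.round(1)); return run(q,[tuple(d)+(yw,)]*n,v)
print('yaw1'); q=to(q,[220,-600,340],10,-7); q=run(q,[(0,0,0,-7.0)]*15)
print('move'); q=to(q,[270,-322,90],10,0)
print('yaw2'); q=run(q,[(0,0,0,-7.0)]*26,2)
print('to dock'); q=to(q,[375,-145,90],10,4.5,1)
print('to dock'); q=to(q,[430,-165,40],5,0,1)
q=to(q,[490,-190,40],5,0,1)
E
python3 sim1.py
```

```text
yaw1
step [-7.  14.4 -5.6]
0 [-1.29  0.39  1.29 -0.01  0.94 -1.53] [ 283. -730.  390.] err 0.0 spd 2.1
3 [-1.21  0.35  1.39 -0.28  0.94 -0.97] [ 262. -686.  374.] err 0.0 spd 2.2
6 [-1.14  0.35  1.44 -0.47  1.05 -0.48] [ 241. -643.  357.] err 0.0 spd 1.8
9 [-1.1   0.36  1.46 -0.54  1.22 -0.08] [ 220. -600.  340.] err 0.0 spd 1.5
0 [-1.09  0.39  1.42 -0.54  1.3   0.03] [ 220. -600.  340.] err 0.0 spd 1.2
4 [-1.1   0.51  1.22 -0.49  1.6   0.4 ] [ 220. -600.  340.] err 0.0 spd 1.1
8 [-1.16  0.61  1.04 -0.38  1.85  0.76] [ 220. -600.  340.] err 0.0 spd 1.1
12 [-1.24  0.68  0.91 -0.21  2.03  1.16] [ 220. -600.  340.] err 0.0 spd 1.3
move
step [  5.   27.8 -25. ]
0 [-1.27  0.66  1.02 -0.1   1.98  1.41] [ 225. -572.  315.] err 0.0 spd 1.6
3 [-1.21  0.58  1.35 -0.06  1.73  1.49] [ 240. -489.  240.] err 0.0 spd 1.2
6 [-1.14  0.56  1.61 -0.02  1.49  1.56] [ 255. -405.  165.] err 0.0 spd 1.0
9 [-1.05  0.58  1.83  0.02  1.25  1.63] [ 270. -322.   90.] err 0.0 spd 1.0
yaw2
0 [-1.09  0.58  1.84  0.07  1.25  1.69] [ 270. -322.   90.] err 0.0 spd 0.7
2 [-1.15  0.57  1.87  0.16  1.22  1.81] [ 270. -3
[... 1769 characters left out ...]
[-0.64  0.38  2.54  2.65  0.32  1.81] [ 397. -153.   70.] err 0.0 spd 0.8
2 [-0.63  0.42  2.52  2.7   0.34  1.77] [ 408. -157.   60.] err 0.0 spd 0.6
3 [-0.62  0.45  2.51  2.74  0.35  1.74] [ 419. -161.   50.] err 0.0 spd 0.5
4 [-0.61  0.49  2.49  2.77  0.37  1.72] [ 430. -165.   40.] err 0.0 spd 0.4
step [12. -5.  0.]
0 [-0.6   0.49  2.45  2.75  0.34  1.74] [ 442. -170.   40.] err 0.0 spd 0.4
1 [-0.59  0.5   2.42  2.73  0.32  1.77] [ 454. -175.   40.] err 0.0 spd 0.4
2 [-0.58  0.5   2.39  2.71  0.29  1.8 ] [ 466. -180.   40.] err 0.0 spd 0.4
3 [-0.57  0.51  2.36  2.69  0.27  1.84] [ 478. -185.   40.] err 0.0 spd 0.4
4 [-0.57  0.51  2.33  2.66  0.25  1.87] [ 490. -190.   40.] err 0.0 spd 0.5
```

```bash
cat > sim1.py <<'E'
from arm import *
from cell import env
q=env.state()['joints']
def to(q,tgt,n,yw,v=3):
    p=FK(q)[0]; d=(np.array(tgt)-p)/n; print('step',d.round(1)); return run(q,[tuple(d)+(yw,)]*n,v)
print('yaw1'); q=to(q,[220,-600,340],10,-7,9); q=run(q,[(0,0,0,-7.0)]*15,7)
print('move'); q=to(q,[235,-350,100],10,0)
print('yaw2'); q=run(q,[(0,0,0,-7.0)]*19,2)
print('to dock'); q=to(q,[360,-140,100],10,0,1)
print('to dock'); q=to(q,[420,-163,40],5,0,1)
q=to(q,[490,-190,40],5,0,1)
E
python3 sim1.py
```

```text
yaw1
step [-7.  14.4 -5.6]
0 [-1.29  0.39  1.29 -0.01  0.94 -1.53] [ 283. -730.  390.] err 0.0 spd 2.1
9 [-1.1   0.36  1.46 -0.54  1.22 -0.08] [ 220. -600.  340.] err 0.0 spd 1.5
0 [-1.09  0.39  1.42 -0.54  1.3   0.03] [ 220. -600.  340.] err 0.0 spd 1.2
7 [-1.14  0.59  1.08 -0.42  1.79  0.67] [ 220. -600.  340.] err 0.0 spd 1.1
14 [-1.28  0.7   0.88 -0.11  2.08  1.38] [ 220. -600.  340.] err 0.0 spd 1.3
move
step [  1.5  25.  -24. ]
0 [-1.27  0.66  1.01 -0.1   1.99  1.4 ] [ 221. -575.  316.] err 0.0 spd 1.5
3 [-1.23  0.59  1.33 -0.07  1.74  1.46] [ 226. -500.  244.] err 0.0 spd 1.2
6 [-1.19  0.56  1.59 -0.05  1.51  1.52] [ 230. -425.  172.] err 0.0 spd 1.0
9 [-1.13  0.57  1.81 -0.02  1.28  1.57] [ 235. -350.  100.] err 0.0 spd 1.0
yaw2
0 [-1.16  0.57  1.82  0.03  1.28  1.63] [ 235. -350.  100.] err 0.0 spd 0.8
2 [-1.23  0.56  1.84  0.12  1.25  1.76] [ 235. -350.  100.] err 0.0 spd 0.8
4 [-1.29  0.54  1.88  0.21  1.21  1.88] [ 235. -350.  100.] err 0.0 spd 0.7
6 [-1.35  0.52  1.94  0.31  1.15  2.  ] [ 235. -350.  100.] err 0.0 spd 0.7
8 [-1.41  0.49  2.    0.41  1.08  2.1 ] [ 235. -3
[... 1316 characters left out ...]
.7   0.35  2.56  2.45  0.33  1.89] [ 384. -149.   76.] err 0.0 spd 1.3
2 [-0.68  0.4   2.55  2.53  0.35  1.82] [ 396. -154.   64.] err 0.0 spd 0.9
3 [-0.67  0.44  2.53  2.59  0.38  1.78] [ 408. -158.   52.] err 0.0 spd 0.7
4 [-0.65  0.49  2.51  2.63  0.39  1.74] [ 420. -163.   40.] err 0.0 spd 0.6
step [14.  -5.4  0. ]
0 [-0.64  0.49  2.47  2.61  0.36  1.78] [ 434. -168.   40.] err 0.0 spd 0.5
1 [-0.63  0.5   2.44  2.58  0.34  1.82] [ 448. -174.   40.] err 0.0 spd 0.5
2 [-0.62  0.5   2.4   2.55  0.31  1.87] [ 462. -179.   40.] err 0.0 spd 0.5
3 [-0.61  0.51  2.36  2.51  0.28  1.92] [ 476. -185.   40.] err 0.0 spd 0.6
4 [-0.6   0.51  2.33  2.47  0.26  1.97] [ 490. -190.   40.] err 0.0 spd 0.7
```

The rehearsed path stays within all limits, so I'll run it. First is the yaw to an inward lean.

drive_tool:
  commands:
    - {"dx":-7,"dy":15,"dz":-6,"yaw":-7}
    - {"dx":-7,"dy":15,"dz":-6,"yaw":-7}
    - {"dx":-7,"dy":15,"dz":-6,"yaw":-7}
    - {"dx":-7,"dy":15,"dz":-6,"yaw":-7}
    - {"dx":-7,"dy":15,"dz":-6,"yaw":-7}
  grip: 0.5

```text
t: 9.17
eef_pos: [252.3, -671.8, 366.1]
tcp_rot: [3.123, 0.526, 1.317]
ft_force: [-0.2, -0.4, 0.2]
opening: 0.707
```

drive_tool:
  commands:
    - {"dx":-7,"dy":15,"dz":-6,"yaw":-7}
    - {"dx":-7,"dy":15,"dz":-6,"yaw":-7}
    - {"dx":-7,"dy":15,"dz":-6,"yaw":-7}
    - {"dx":-7,"dy":15,"dz":-6,"yaw":-7}
    - {"dx":-7,"dy":15,"dz":-6,"yaw":-7}

```text
t: 9.58
eef_pos: [217.7, -596.9, 335.6]
tcp_rot: [3.123, 0.524, 0.707]
ft_force: [-0.6, 0.2, -0.7]
opening: 0.5
```

drive_tool:
  commands:
    - {"dx":0,"dy":0,"dz":0,"yaw":-7}
    - {"dx":0,"dy":0,"dz":0,"yaw":-7}
    - {"dx":0,"dy":0,"dz":0,"yaw":-7}
    - {"dx":0,"dy":0,"dz":0,"yaw":-7}
    - {"dx":0,"dy":0,"dz":0,"yaw":-7}

```text
t: 10.0
eef_pos: [218.3, -597.7, 335.5]
tcp_rot: [3.124, 0.523, 0.096]
ft_force: [-0.2, -0.3, 0.1]
opening: 0.5
```

drive_tool:
  commands:
    - {"dx":0,"dy":0,"dz":0,"yaw":-7}
    - {"dx":0,"dy":0,"dz":0,"yaw":-7}
    - {"dx":0,"dy":0,"dz":0,"yaw":-7}
    - {"dx":0,"dy":0,"dz":0,"yaw":-7}
    - {"dx":0,"dy":0,"dz":0,"yaw":-7}

```text
t: 10.42
eef_pos: [218.1, -597.9, 335.1]
tcp_rot: [3.125, 0.522, -0.514]
ft_force: [0.8, -0.5, 0.3]
opening: 0.503
```

drive_tool:
  commands:
    - {"dx":0,"dy":0,"dz":0,"yaw":-7}
    - {"dx":0,"dy":0,"dz":0,"yaw":-7}
    - {"dx":0,"dy":0,"dz":0,"yaw":-7}
    - {"dx":0,"dy":0,"dz":0,"yaw":-7}
    - {"dx":0,"dy":0,"dz":0,"yaw":-7}

```text
t: 10.83
eef_pos: [217.8, -598.1, 334.9]
tcp_rot: [3.125, 0.522, -1.126]
ft_force: [-0.2, -0.6, -1.5]
opening: 0.5
```

```bash
python3 st.py
```

```text
t 10.83 j [-1.281  0.69   0.905 -0.106  2.06   1.386] p [ 217.8 -598.1  334.9] rpy [ 3.125  0.522 -1.126] r 636.5 az -70.0
lean deg radial -29.7 tang -3.7 xtool [ 0.37 -0.78 -0.5 ] ytool [-0.899 -0.438  0.014] F [-0.2 -0.6 -1.5] az ytool -154.0
```

drive_tool:
  commands:
    - {"dx":2,"dy":25,"dz":-24,"yaw":0}
    - {"dx":2,"dy":25,"dz":-24,"yaw":0}
    - {"dx":2,"dy":25,"dz":-24,"yaw":0}
    - {"dx":2,"dy":25,"dz":-24,"yaw":0}
    - {"dx":2,"dy":25,"dz":-24,"yaw":0}

```text
t: 11.25
eef_pos: [227.6, -471.5, 214.4]
tcp_rot: [3.125, 0.521, -1.12]
ft_force: [0.1, -1.4, -0.2]
opening: 0.5
```

drive_tool:
  commands:
    - {"dx":2,"dy":25,"dz":-24,"yaw":0}
    - {"dx":2,"dy":25,"dz":-24,"yaw":0}
    - {"dx":2,"dy":25,"dz":-24,"yaw":0}
    - {"dx":2,"dy":25,"dz":-24,"yaw":0}
    - {"dx":2,"dy":23,"dz":-20,"yaw":0}

```text
t: 11.67
eef_pos: [237.6, -348.3, 98.2]
tcp_rot: [3.125, 0.522, -1.12]
ft_force: [-0.8, -0.8, -0.9]
opening: 0.501
```

drive_tool:
  commands:
    - {"dx":0,"dy":0,"dz":0,"yaw":-7}
    - {"dx":0,"dy":0,"dz":0,"yaw":-7}
    - {"dx":0,"dy":0,"dz":0,"yaw":-7}
    - {"dx":0,"dy":0,"dz":0,"yaw":-7}
    - {"dx":0,"dy":0,"dz":0,"yaw":-7}

```text
t: 12.08
eef_pos: [237.8, -350.5, 99.2]
tcp_rot: [3.126, 0.521, -1.737]
ft_force: [-0.2, 0.3, -0.5]
opening: 0.5
```

drive_tool:
  commands:
    - {"dx":0,"dy":0,"dz":0,"yaw":-7}
    - {"dx":0,"dy":0,"dz":0,"yaw":-7}
    - {"dx":0,"dy":0,"dz":0,"yaw":-7}
    - {"dx":0,"dy":0,"dz":0,"yaw":-7}
    - {"dx":0,"dy":0,"dz":0,"yaw":-7}

```text
t: 12.5
eef_pos: [237.4, -350.5, 99.3]
tcp_rot: [3.127, 0.521, -2.348]
ft_force: [0.1, -0.5, 0.1]
opening: 0.501
```

```bash
python3 st.py
```

```text
t 12.5 j [-1.423  0.475  2.037  0.472  1.027  2.163] p [ 237.4 -350.5   99.3] rpy [ 3.127  0.521 -2.348] r 423.4 az -55.9
lean deg radial -6.5 tang 29.0 xtool [-0.61 -0.62 -0.5 ] ytool [-0.718  0.696  0.013] F [ 0.1 -0.5  0.1] az ytool 135.9
```

drive_tool:
  commands:
    - {"dx":0,"dy":0,"dz":0,"yaw":-7}
    - {"dx":0,"dy":0,"dz":0,"yaw":-7}
    - {"dx":0,"dy":0,"dz":0,"yaw":-7}
    - {"dx":0,"dy":0,"dz":0,"yaw":-7}
    - {"dx":0,"dy":0,"dz":0,"yaw":-7}

```text
t: 12.92
eef_pos: [237.0, -350.4, 99.4]
tcp_rot: [3.127, 0.522, -2.959]
ft_force: [0.2, -0.1, 1.0]
opening: 0.498
```

drive_tool:
  commands:
    - {"dx":0,"dy":0,"dz":0,"yaw":-7}
    - {"dx":0,"dy":0,"dz":0,"yaw":-7}
    - {"dx":0,"dy":0,"dz":0,"yaw":-7}
    - {"dx":0,"dy":0,"dz":0,"yaw":-6}
    - {"dx":0,"dy":0,"dz":0,"yaw":-6}

```text
t: 13.33
eef_pos: [236.8, -350.0, 99.5]
tcp_rot: [3.127, 0.522, 2.749]
ft_force: [0.4, -0.3, 0.4]
opening: 0.503
```

```bash
python3 st.py; python3 - <<'E'
from h import *
snap('wrist','wrist4.png');snap('scene','scene4.png')
c=cal('wrist')
for n in ['wrist','scene']:
    for q,z in [('head_edge',185),('sill',20),('guides',34),('hole',20),('lip',41.5),('clamp_axis',60),('grip',60)]:
        r=env.place_of(q,n)
        print(n,q,[(np.round(x['pixel']),round(x['conf'],2),at_z(n,x['pixel'],z).round(1)) for x in r[:2]])
E
```

```text
t 13.33 j [-1.471  0.312  2.419  1.266  0.487  2.462] p [ 236.8 -350.    99.5] rpy [3.127 0.522 2.749] r 422.5 az -55.9
lean deg radial 24.1 tang 16.7 xtool [-0.8   0.33 -0.5 ] ytool [0.376 0.927 0.012] F [ 0.4 -0.3  0.4] az ytool 67.9
wrist head_edge []
wrist sill []
wrist guides []
wrist hole [(array([492., 269.]), 0.88, array([ 508.5, -199.2,   20. ]))]
wrist lip [(array([533., 252.]), 0.64, array([ 444.3, -164.5,   41.5]))]
wrist clamp_axis []
wrist grip [(array([421., 252.]), 0.88, array([ 361.9, -286.4,   60. ]))]
scene head_edge [(array([248., 206.]), 0.77, array([ 467.9, -160.3,  185. ]))]
scene sill [(array([265., 261.]), 0.76, array([ 476.8, -179.3,   20. ])), (array([253., 263.]), 0.39, array([ 464.2, -156.6,   20. ]))]
scene guides [(array([300., 228.]), 0.57, array([ 584.9, -224.6,   34. ]))]
scene hole []
scene lip [(array([253., 264.]), 0.75, array([ 444.7, -168.7,   41.5]))]
scene clamp_axis [(array([310., 259.]), 0.83, array([ 480.1, -283. ,   60. ]))]
scene grip [(array([294., 301.]), 0.84, array([ 371.2, -287.7,   60. ]))]
```

View pics/wrist4.png

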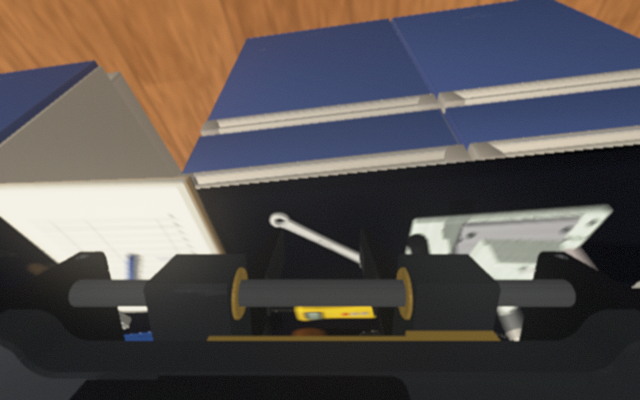

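View pics/scene4.png

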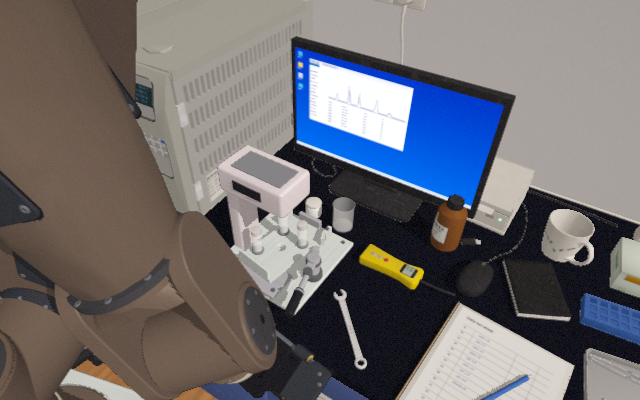

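The scene view shows the dock, clamp and head clearly, with the gripper at about (300,370) px over the front right. I'll get the dock yaw from its visible corners and the lip's edges.

```bash
python3 - <<'E'
import cv2
im=cv2.imread('pics/scene4.png'); c=im[140:320,205:365]; cv2.imwrite('pics/scene4c.png',cv2.resize(c,None,fx=4.4,fy=3.3*1.0 if 0 else 3.3,interpolation=cv2.INTER_CUBIC) if 0 else cv2.resize(c,None,fx=3.3,fy=3.3,interpolation=cv2.INTER_CUBIC))
from h import *
L=at_z('scene',(213.5,264),12);Rr=at_z('scene',(353,243.5),12);B=at_z('scene',(291,314),12)
for a,b,n in [(L,B,'L-B'),(B,Rr,'B-R'),(L,Rr,'L-R')]: print(n,a.round(),b.round(),np.linalg.norm(b-a).round(),np.degrees(np.arctan2(*(b-a)[1::-1])).round(1))
E
```

```text
L-B [440. -73.  12.] [ 372. -279.   12.] 218.0 -108.4
B-R [ 372. -279.   12.] [ 597. -350.   12.] 236.0 -17.4
L-R [440. -73.  12.] [ 597. -350.   12.] 318.0 -60.5
```

View pics/scene4c.png

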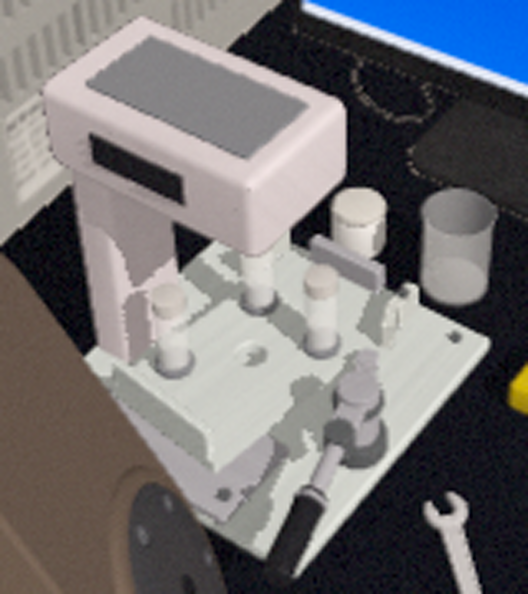

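```bash
python3 - <<'E'
from h import *
g=lambda u,v,z: at_z('scene',(205+u/3.3,140+v/3.3),z)
a=g(117,360,55);b=g(213,440,55);print(a.round(),b.round(),np.linalg.norm(a-b).round(),np.degrees(np.arctan2(*(b-a)[1::-1]))+90,((a+b)/2).round())
a=g(113,375,30);b=g(210,468,30);print(a.round(),b.round(),np.linalg.norm(a-b).round(),np.degrees(np.arctan2(*(b-a)[1::-1]))+90,((a+b)/2).round())
print('hole',g(252,352,30).round())
# head lower front edge
a=g(75,170,185);b=g(243,253,185);print('head',a.round(),b.round(),np.linalg.norm(a-b).round(),np.degrees(np.arctan2(*(b-a)[1::-1]))+90)
E
```

```text
[ 465. -131.   55.] [ 423. -215.   55.] 94.0 -26.64356402643709 [ 444. -173.   55.]
[ 472. -122.   30.] [ 420. -213.   30.] 105.0 -29.854382811557883 [ 446. -167.   30.]
hole [ 520. -202.   30.]
head [ 496. -103.  185.] [ 459. -227.  185.] 129.0 -16.332162474301725
```

```bash
python3 - <<'E'
import cv2
im=cv2.imread('pics/wrist4.png'); c=im[190:350,400:640]; cv2.imwrite('pics/wrist4c.png',cv2.resize(cv2.rotate(c,cv2.ROTATE_180),None,fx=3.3,fy=3.3,interpolation=cv2.INTER_CUBIC))
from h import *
a=at_z('wrist',(413,221),12);b=at_z('wrist',(612,207),12);print(a,b,np.linalg.norm(a-b),np.degrees(np.arctan2(*(b-a)[1::-1]))-90)
E
```

```text
[ 370.69924303 -285.01761256   12.        ] [432.81859411 -70.95485169  12.        ] 222.89387467351926 -16.18231832393414
```

View pics/wrist4c.png

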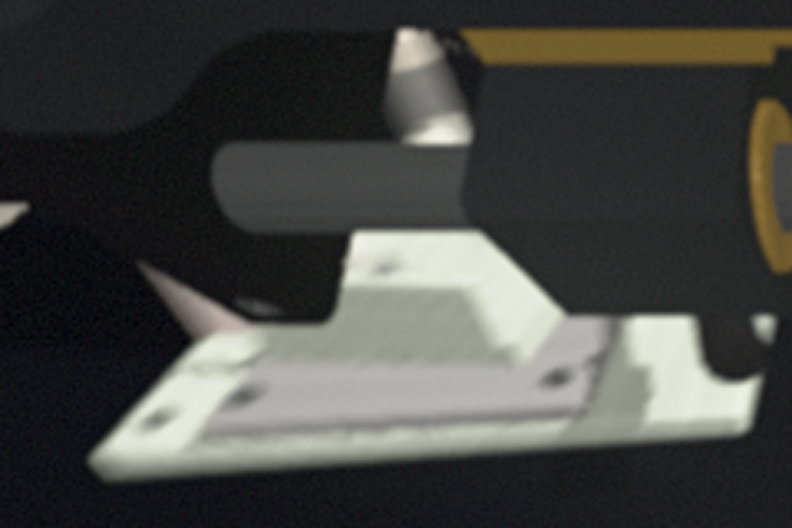

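```bash
python3 - <<'E'
from h import *
g=lambda x,y,z: at_z('wrist',(640-x/3.3,350-y/3.3),z)
def pr(n,a,b): print(n,a.round(1),b.round(1),'len',np.linalg.norm(a-b).round(1),'ang',(np.degrees(np.arctan2(*(a-b)[1::-1]))-90).round(1),'mid',((a+b)/2).round(1))
pr('near edge',g(92,460,12),g(745,432,12))
pr('sill near',g(200,440,12),g(580,412,12))
pr('sill near top',g(208,430,20),g(582,410,20))
pr('plate bottom',g(248,358,20),g(523,363,20))
pr('lip top',g(345,287,55),g(472,287,55))
# predicted corners
E
```

```text
near edge [440.3 -69.   12. ] [ 367.7 -283.1   12. ] len 226.1 ang -18.7 mid [ 404. -176.   12.]
sill near [ 438.2 -102.    12. ] [ 402.5 -228.9   12. ] len 131.8 ang -15.7 mid [ 420.4 -165.5   12. ]
sill near top [ 430.4 -110.2   20. ] [ 391.8 -231.8   20. ] len 127.6 ang -17.6 mid [ 411.1 -171.    20. ]
plate bottom [ 474.3 -115.2   20. ] [ 430.1 -212.5   20. ] len 106.9 ang -24.4 mid [ 452.2 -163.8   20. ]
lip top [ 445.  -167.4   55. ] [ 427.6 -208.7   55. ] len 44.8 ang -22.9 mid [ 436.3 -188.    55. ]
```

The wrist-camera measurements give a dock near edge of 223–226 mm (225 expected) and a yaw of about −18°. The lip middle is about (443,−169), and the carrier sits at roughly −20.5°. I'm moving in behind the lip now.

drive_tool:
  commands:
    - {"dx":13,"dy":20,"dz":0,"yaw":1}
    - {"dx":13,"dy":20,"dz":0,"yaw":1}
    - {"dx":13,"dy":20,"dz":0,"yaw":1}
    - {"dx":13,"dy":20,"dz":0,"yaw":1}
    - {"dx":13,"dy":20,"dz":0,"yaw":0}

```text
t: 14.55
eef_pos: [302.9, -249.0, 99.3]
tcp_rot: [3.126, 0.523, 2.825]
ft_force: [0.5, 0.6, 0.9]
opening: 0.5
```

drive_tool:
  commands:
    - {"dx":13,"dy":20,"dz":0,"yaw":0}
    - {"dx":13,"dy":20,"dz":0,"yaw":0}
    - {"dx":14,"dy":21,"dz":0,"yaw":0}
    - {"dx":14,"dy":21,"dz":0,"yaw":0}
    - {"dx":14,"dy":21,"dz":0,"yaw":0}

```text
t: 14.97
eef_pos: [370.9, -145.5, 99.3]
tcp_rot: [3.125, 0.523, 2.824]
ft_force: [-0.3, -1.0, 0.4]
opening: 0.505
```

```bash
python3 st.py; python3 - <<'E'
from h import *
snap('wrist','wrist5.png');snap('scene','scene5.png');snap('top','top5.png')
for n in ['wrist','top','scene']:
    for q,z in [('head_edge',185),('sill',20),('guides',34),('hole',20),('lip',41.5),('clamp_axis',60),('grip',60)]:
        r=env.place_of(q,n)
        print(n,q,[(np.round(x['pixel']),round(x['conf'],2),at_z(n,x['pixel'],z).round(1)) for x in r[:1]])
E
```

```text
t 14.97 j [-0.696  0.258  2.559  2.24   0.258  2.123] p [ 370.9 -145.5   99.3] rpy [3.125 0.523 2.824] r 398.4 az -21.4
lean deg radial 29.8 tang 2.5 xtool [-0.82  0.27 -0.5 ] ytool [0.304 0.952 0.014] F [-0.3 -1.   0.4] az ytool 72.3
wrist head_edge []
wrist sill []
wrist guides []
wrist hole [(array([317., 252.]), 0.87, array([ 512.5, -198.4,   20. ]))]
wrist lip [(array([323., 231.]), 0.61, array([ 445.7, -169.5,   41.5]))]
wrist clamp_axis []
wrist grip [(array([173., 223.]), 0.8, array([ 367.6, -289.4,   60. ]))]
top head_edge [(array([265., 226.]), 0.89, array([ 467.4, -157.2,  185. ]))]
top sill []
top guides [(array([266., 224.]), 0.49, array([ 577.3, -166.1,   34. ]))]
top hole [(array([285., 246.]), 0.67, array([ 514.8, -199.5,   20. ]))]
top lip [(array([279., 272.]), 0.67, array([ 436.3, -171.3,   41.5]))]
top clamp_axis [(array([326., 243.]), 0.59, array([ 473.3, -289.4,   60. ]))]
top grip [(array([264., 222.]), 0.69, array([ 565.5, -161.3,   60. ]))]
scene head_edge [(array([250., 207.]), 0.73, array([ 468.4, -164.3,  185. ]))]
scene sill [(array([268., 260.]), 0.69, array([ 481.9, -185.3,   20. ]))]
scene guides [(array([301., 228.]), 0.75, array([ 585.3, -226. ,   34. ]))]
scene hole [(array([278., 250.]), 0.86, array([ 517.7, -194.6,   20. ]))]
scene lip [(array([254., 268.]), 0.59, array([ 435.8, -175. ,   41.5]))]
scene clamp_axis [(array([308., 258.]), 0.77, array([ 482.6, -277.3,   60. ]))]
scene grip [(array([295., 299.]), 0.88, array([ 376.1, -287.8,   60. ]))]
```

View pics/top5.png

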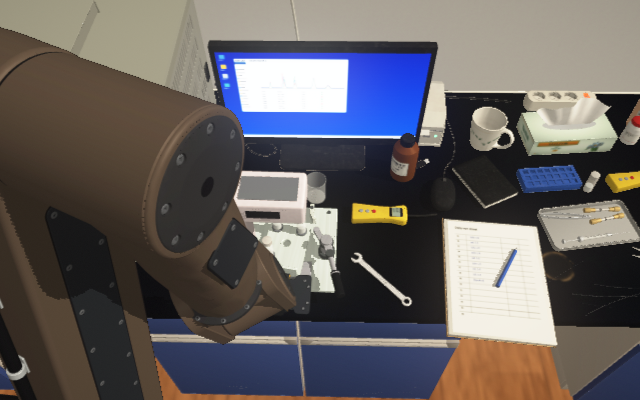

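View pics/scene5.png

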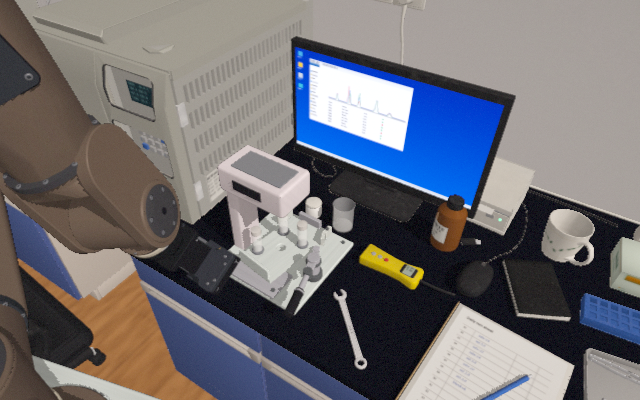

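View pics/wrist5.png

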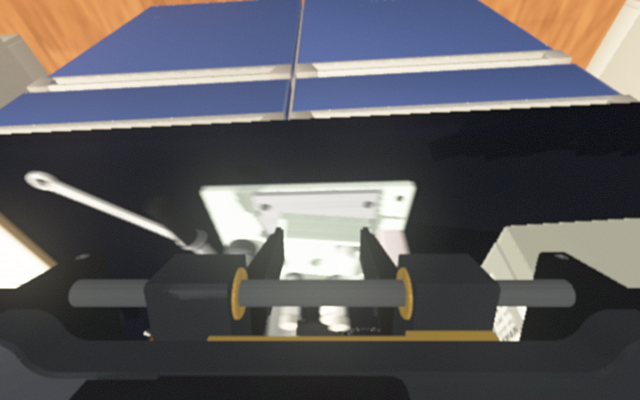

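The wrist view shows the fingers centred on the lip (lip about (323,231) px, fingers at columns 275 and 370). The dock's near edge runs from (202,188) to (415,183). I'll measure the angles once more.

```bash
python3 - <<'E'
import cv2
im=cv2.imread('pics/wrist5.png'); c=im[170:345,190:430]; cv2.imwrite('pics/wrist5c.png',cv2.resize(cv2.rotate(c,cv2.ROTATE_180),None,fx=3.3,fy=3.3,interpolation=cv2.INTER_CUBIC))
E
```

```text
(no output)
```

View pics/wrist5c.png

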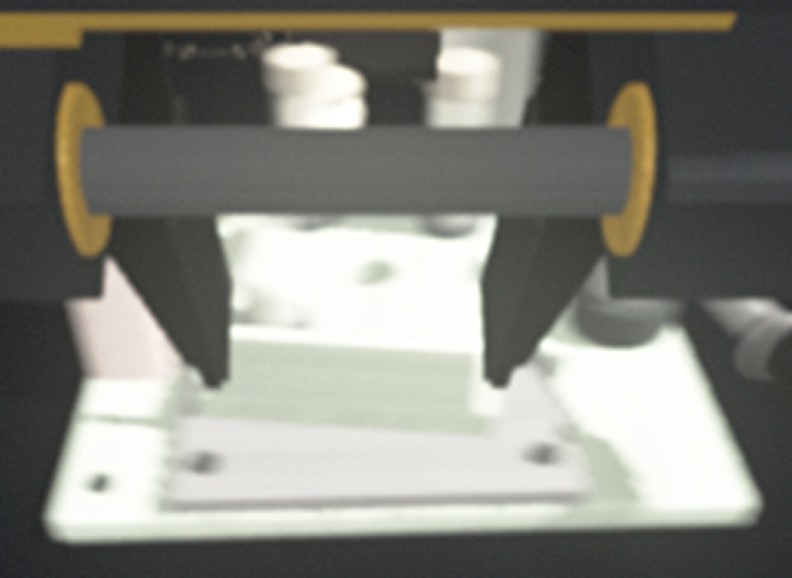

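```bash
python3 - <<'E'
from h import *
g=lambda x,y,z: at_z('wrist',(430-x/3.3,345-y/3.3),z)
def pr(n,a,b): print(n,a.round(1),b.round(1),'len',np.linalg.norm(a-b).round(1),'ang',(np.degrees(np.arctan2(*(a-b)[1::-1]))-90).round(1),'mid',((a+b)/2).round(1))
pr('near edge top',g(48,520,12),g(760,507,12))
pr('near edge bot',g(60,542,0),g(758,524,0))
pr('sill near top',g(172,498,20),g(580,492,20))
pr('sill screws',g(205,463,20),g(543,454,20))
pr('plate bottom',g(180,415,20),g(495,433,20))
pr('lip top (part)',g(232,333,55),g(480,352,55))
print('hole top',g(376,271,30))
E
```

```text
near edge top [443.5 -65.4  12. ] [ 377.7 -281.3   12. ] len 225.7 ang -16.9 mid [ 410.6 -173.3   12. ]
near edge bot [444.8 -66.6   0. ] [ 380.3 -286.1   -0. ] len 228.8 ang -16.4 mid [ 412.5 -176.3   -0. ]
sill near top [ 432.5 -104.2   20. ] [ 394.8 -225.7   20. ] len 127.2 ang -17.2 mid [ 413.7 -165.    20. ]
sill screws [ 445.1 -117.2   20. ] [ 414.5 -222.4   20. ] len 109.6 ang -16.2 mid [ 429.8 -169.8   20. ]
plate bottom [ 471.7 -113.8   20. ] [ 428.9 -211.8   20. ] len 107.0 ang -23.6 mid [ 450.3 -162.8   20. ]
lip top (part) [ 463.3 -133.7   55. ] [ 429.  -203.7   55. ] len 77.9 ang -26.1 mid [ 446.2 -168.7   55. ]
hole top [ 521.5089936  -200.98996986   30.        ]
```

drive_tool:
  commands:
    - {"dx":6,"dy":-3,"dz":-14,"yaw":0}
    - {"dx":6,"dy":-3,"dz":-14,"yaw":0}
    - {"dx":6,"dy":-3,"dz":-14,"yaw":0}
    - {"dx":6,"dy":-3,"dz":-14,"yaw":0}
    - {"dx":6,"dy":-1,"dz":-10,"yaw":0}

```text
t: 16.58
eef_pos: [400.8, -160.0, 32.2]
tcp_rot: [3.126, 0.522, 2.824]
ft_force: [0.6, -0.8, 0.2]
opening: 0.501
```

drive_tool:
  commands:
    - {"dx":5,"dy":-1.5,"dz":0,"yaw":0}
    - {"dx":5,"dy":-1.5,"dz":0,"yaw":0}
    - {"dx":5,"dy":-1.5,"dz":0,"yaw":0}
    - {"dx":3,"dy":-1,"dz":0,"yaw":0}
    - {"dx":3,"dy":-1,"dz":0,"yaw":0}

```text
t: 17.0
eef_pos: [422.1, -166.3, 34.2]
tcp_rot: [3.126, 0.525, 2.825]
ft_force: [0.1, -0.4, -0.0]
opening: 0.501
```

```bash
python3 st.py
```

```text
t 17.0 j [-0.639  0.511  2.504  2.69   0.408  1.708] p [ 422.1 -166.3   34.2] rpy [3.126 0.525 2.825] r 453.7 az -21.5
lean deg radial 29.9 tang 2.6 xtool [-0.82  0.27 -0.5 ] ytool [0.304 0.953 0.013] F [ 0.1 -0.4 -0. ] az ytool 72.3
```

drive_tool:
  commands:
    - {"dx":2.5,"dy":-0.8,"dz":0,"yaw":0}
    - {"dx":2.5,"dy":-0.8,"dz":0,"yaw":0}
    - {"dx":2.5,"dy":-0.8,"dz":0,"yaw":0}
    - {"dx":2.5,"dy":-0.8,"dz":0,"yaw":0}
    - {"dx":2.5,"dy":-0.8,"dz":0,"yaw":0}

```text
t: 17.42
eef_pos: [434.3, -170.2, 33.4]
tcp_rot: [3.125, 0.523, 2.824]
ft_force: [0.5, 0.5, 0.1]
opening: 0.499
```

drive_tool:
  commands:
    - {"dx":2,"dy":-0.6,"dz":0,"yaw":0}
    - {"dx":2,"dy":-0.6,"dz":0,"yaw":0}
    - {"dx":2,"dy":-0.6,"dz":0,"yaw":0}
    - {"dx":2,"dy":-0.6,"dz":0,"yaw":0}
    - {"dx":2,"dy":-0.6,"dz":0,"yaw":0}

```text
t: 17.83
eef_pos: [444.2, -173.1, 33.3]
tcp_rot: [3.125, 0.523, 2.824]
ft_force: [-1.0, 0.2, -0.5]
opening: 0.496
```

```bash
cat > look.py <<'E'
import sys
from h import *
tag=sys.argv[1]
im=snap('scene','scene%s.png'%tag); snap('wrist','wrist%s.png'%tag)
b=cv2.imread('pics/scene%s.png'%tag)[190:325,205:365]; cv2.imwrite('pics/scene%sc.png'%tag,cv2.resize(b,None,fx=4,fy=4,interpolation=cv2.INTER_CUBIC))
c=cv2.imread('pics/wrist%s.png'%tag)[170:345,190:430]; cv2.imwrite('pics/wrist%sc.png'%tag,cv2.resize(cv2.rotate(c,cv2.ROTATE_180),None,fx=3,fy=3,interpolation=cv2.INTER_CUBIC))
for n in ['wrist','scene']:
    for q,z in [('hole',20),('lip',41.5)]:
        r=env.place_of(q,n)
        print(n,q,[(np.round(x['pixel']),round(x['conf'],2),at_z(n,x['pixel'],z).round(1)) for x in r[:1]])
E
python3 st.py; python3 look.py 6
```

```text
t 17.83 j [-0.615  0.517  2.447  2.663  0.359  1.762] p [ 444.2 -173.1   33.3] rpy [3.125 0.523 2.824] r 476.8 az -21.3
lean deg radial 29.9 tang 2.5 xtool [-0.82  0.27 -0.5 ] ytool [0.304 0.953 0.014] F [-1.   0.2 -0.5] az ytool 72.3
wrist hole [(array([317., 267.]), 0.72, array([ 516.6, -200.2,   20. ]))]
wrist lip [(array([334., 238.]), 0.6, array([ 448.8, -165.2,   41.5]))]
scene hole [(array([278., 250.]), 0.8, array([ 515.8, -194.7,   20. ]))]
scene lip []
```

View pics/scene6c.png

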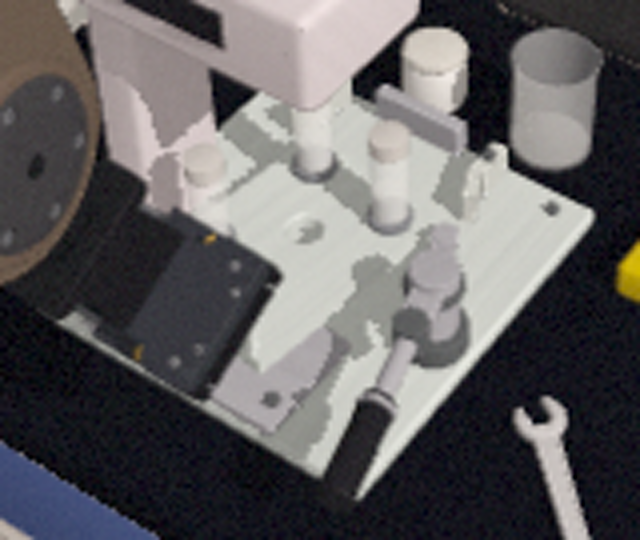

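View pics/wrist6c.png

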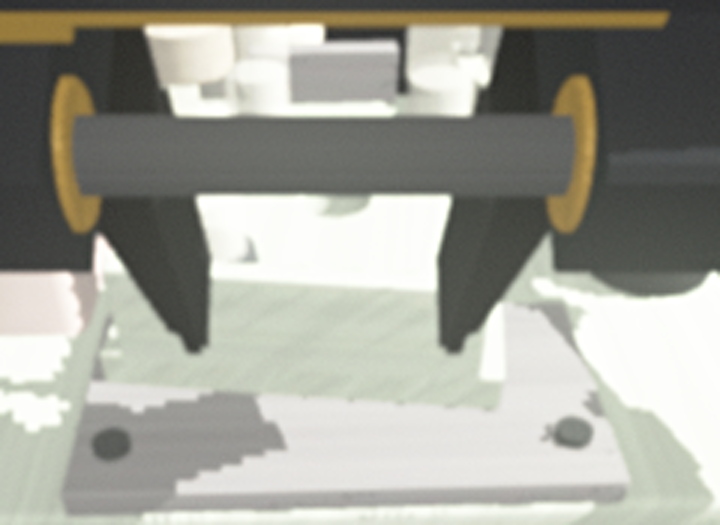

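The wrist view shows the fingertips at the lip, about 5 mm right of its middle, with no load yet. I'll carry on.

drive_tool:
  commands:
    - {"dx":1.9,"dy":-0.4,"dz":0,"yaw":0}
    - {"dx":1.9,"dy":-0.4,"dz":0,"yaw":0}
    - {"dx":1.9,"dy":-0.4,"dz":0,"yaw":0}
    - {"dx":1.9,"dy":-0.6,"dz":0,"yaw":0}
    - {"dx":1.9,"dy":-0.6,"dz":0,"yaw":0}

```text
t: 18.55
eef_pos: [453.8, -175.6, 33.3]
tcp_rot: [3.125, 0.523, 2.825]
ft_force: [0.7, -0.2, -0.7]
opening: 0.498
```

drive_tool:
  commands:
    - {"dx":1.9,"dy":-0.6,"dz":0,"yaw":0}
    - {"dx":1.9,"dy":-0.6,"dz":0,"yaw":0}
    - {"dx":1.9,"dy":-0.6,"dz":0,"yaw":0}
    - {"dx":1.9,"dy":-0.6,"dz":0,"yaw":0}
    - {"dx":1.9,"dy":-0.6,"dz":0,"yaw":0}

```text
t: 18.97
eef_pos: [462.7, -178.4, 33.1]
tcp_rot: [3.125, 0.522, 2.824]
ft_force: [-4.4, 0.7, 2.6]
opening: 0.498
```

```bash
python3 st.py; python3 look.py 7
```

```text
t 18.97 j [-0.595  0.522  2.401  2.636  0.32   1.811] p [ 462.7 -178.4   33.1] rpy [3.125 0.522 2.824] r 495.9 az -21.1
lean deg radial 29.8 tang 2.4 xtool [-0.82  0.27 -0.5 ] ytool [0.304 0.952 0.014] F [-4.4  0.7  2.6] az ytool 72.3
wrist hole []
wrist lip [(array([332., 220.]), 0.9, array([ 447.5, -166.6,   41.5]))]
scene hole [(array([281., 252.]), 0.74, array([ 513.7, -202.7,   20. ]))]
scene lip []
```

View pics/wrist7c.png

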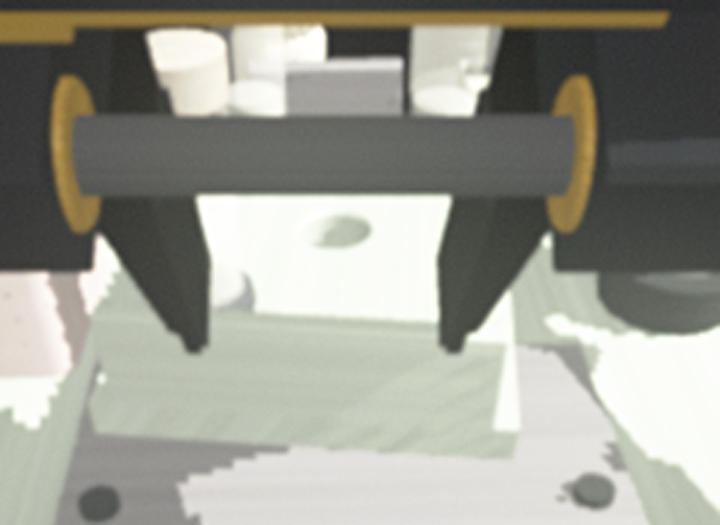

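View pics/scene7c.png

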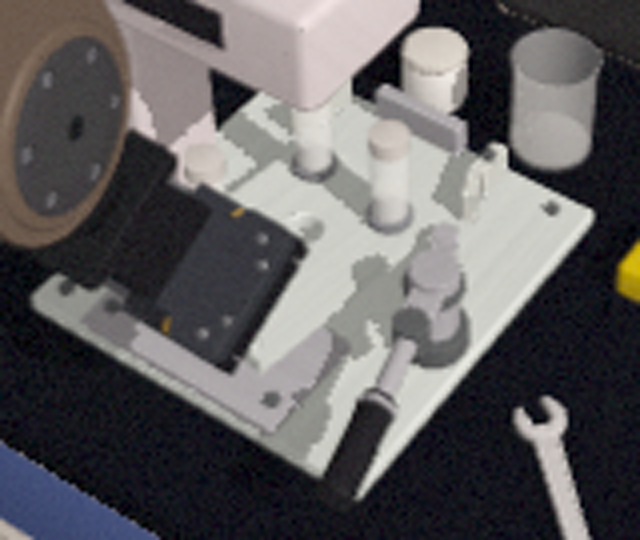

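```bash
python3 - <<'E'
from h import *
s=env.state();p=s['eef_pos'];from scipy.spatial.transform import Rotation as Ro
R=Ro.from_euler('xyz',s['tcp_rot']).as_matrix()
for o in [(0,0,0),(0,25,0),(0,-25,0),(-10,25,0),(10,25,0),(0,25,-19),(0,25,-50)]:
    P=p+R@np.array(o,float); print(o,P.round(1),'wrist',proj('wrist',P).round(1),'scene',proj('scene',P).round(1))
K,Rc,t=cal('wrist'); print((-Rc.T@t).round(1),Rc[2].round(3), R.T@Rc[2], R.T@(-Rc.T@t-p))
E
```

```text
(0, 0, 0) [ 462.9 -178.5   33.3] wrist [321.4 227.3] scene [261.3 261.7]
(0, 25, 0) [ 470.5 -154.7   33.6] wrist [355.7 227.4] scene [252.6 256.5]
(0, -25, 0) [ 455.3 -202.3   32.9] wrist [287.  227.3] scene [270.3 267.1]
(-10, 25, 0) [ 478.8 -157.4   38.6] wrist [355.3 240. ] scene [255.  252.5]
(10, 25, 0) [ 462.3 -152.    28.7] wrist [356.2 214.4] scene [250.1 260.4]
(0, 25, -19) [ 461.4 -152.    50.1] wrist [358.9 237.9] scene [249.1 254.1]
(0, 25, -50) [ 446.6 -147.6   77. ] wrist [365.5 260.1] scene [243.1 250.1]
[ 301.8 -128.8  167.1] [ 0.689 -0.21  -0.693] [-2.78058827e-01 -2.22641976e-04  9.60564021e-01] [ 7.92629895e+01  1.96515421e-01 -2.00143003e+02]
```

View pics/wrist7.png

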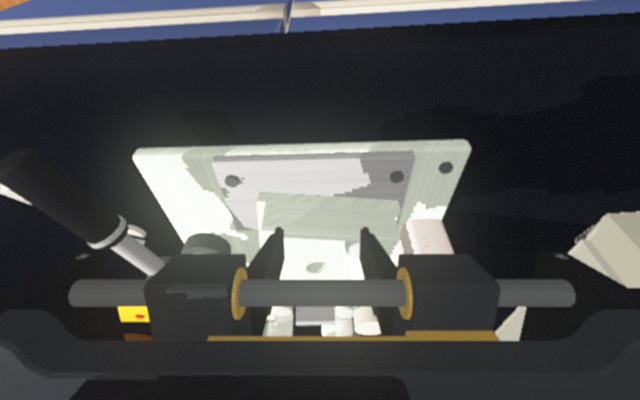

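```bash
python3 - <<'E'
from h import *
# reproject from pic7 (arm static since): crop coords /3, rot180 of [170:345,190:430]
g=lambda x,y,z: at_z('wrist',(430-x/3,345-y/3),z)
def pr(n,a,b): print(n,a.round(1),b.round(1),'len',np.linalg.norm(a-b).round(1),'ang',(np.degrees(np.arctan2(*(a-b)[1::-1]))-90).round(1),'mid',((a+b)/2).round(1))
for z in (12,20): pr('bottom z%d'%z,g(92,432,z),g(516,458,z))
for z in (47,55): pr('top z%d'%z,g(120,308,z),g(505,345,z))
pr('screws',g(100,503,20),g(592,490,20))
print('hole top z30',g(337,231,30),'z22',g(337,231,22))
E
python3 - <<'E'
import cv2
c=cv2.imread('pics/wrist7.png')[180:270,250:410]
cv2.imwrite('pics/w7z.png',cv2.resize(cv2.rotate(c,cv2.ROTATE_180),None,fx=5,fy=5,interpolation=cv2.INTER_CUBIC))
E
```

```text
bottom z12 [ 476.8 -119.7   12. ] [ 434.1 -218.2   12. ] len 107.3 ang -23.5 mid [ 455.5 -168.9   12. ]
bottom z20 [ 467.8 -120.2   20. ] [ 427.3 -213.5   20. ] len 101.7 ang -23.5 mid [ 447.6 -166.9   20. ]
top z47 [ 477.7 -133.1   47. ] [ 436.5 -211.4   47. ] len 88.5 ang -27.7 mid [ 457.1 -172.3   47. ]
top z55 [ 466.  -132.8   55. ] [ 427.6 -205.9   55. ] len 82.6 ang -27.7 mid [ 446.8 -169.4   55. ]
screws [ 443.9 -119.1   20. ] [ 412.8 -225.1   20. ] len 110.5 ang -16.3 mid [ 428.3 -172.1   20. ]
hole top z30 [ 520.83961545 -200.38265602   30.        ] z22 [ 533.62213326 -204.56204161   22.        ]
```

View pics/w7z.png

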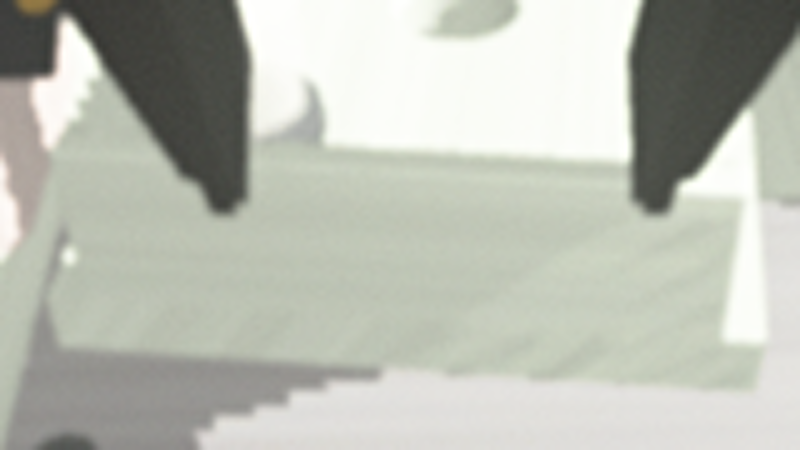

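The finger positions don't agree. The carrier hasn't moved, yet the commanded TCP is past the lip. The finger spacing in the image (77 px for 47 mm) puts the visible tips about 24 mm short of the nominal TCP, so they are riding on the lip's top edge. I'll back off and go lower, watching the force.

drive_tool:
  commands:
    - {"dx":-7,"dy":2,"dz":2,"yaw":0}
    - {"dx":-8,"dy":2.5,"dz":0,"yaw":0}
    - {"dx":-8,"dy":2.5,"dz":0,"yaw":0}
    - {"dx":-8,"dy":2.5,"dz":-1,"yaw":0}
    - {"dx":0,"dy":0,"dz":-1,"yaw":0}

```text
t: 19.68
eef_pos: [430.2, -168.2, 33.1]
tcp_rot: [3.125, 0.521, 2.824]
ft_force: [-0.5, -0.7, 0.1]
opening: 0.5
```

```bash
python3 st.py; python3 look.py 8;python3 - <<'E'
import cv2
c=cv2.imread('pics/wrist8.png')[150:310,210:440]
cv2.imwrite('pics/w8z.png',cv2.resize(cv2.rotate(c,cv2.ROTATE_180),None,fx=3.4,fy=3.4,interpolation=cv2.INTER_CUBIC))
E
```

```text
t 19.68 j [-0.628  0.514  2.482  2.682  0.388  1.729] p [ 430.2 -168.2   33.1] rpy [3.125 0.521 2.824] r 461.9 az -21.4
lean deg radial 29.8 tang 2.5 xtool [-0.82  0.27 -0.5 ] ytool [0.305 0.952 0.014] F [-0.5 -0.7  0.1] az ytool 72.3
wrist hole [(array([318., 274.]), 0.67, array([ 516.7, -199.6,   20. ]))]
wrist lip [(array([332., 250.]), 0.72, array([ 450.7, -166.9,   41.5]))]
scene hole [(array([278., 252.]), 0.87, array([ 510.3, -198.3,   20. ]))]
scene lip [(array([255., 267.]), 0.57, array([ 437.7, -174.7,   41.5]))]
```

View pics/w8z.png

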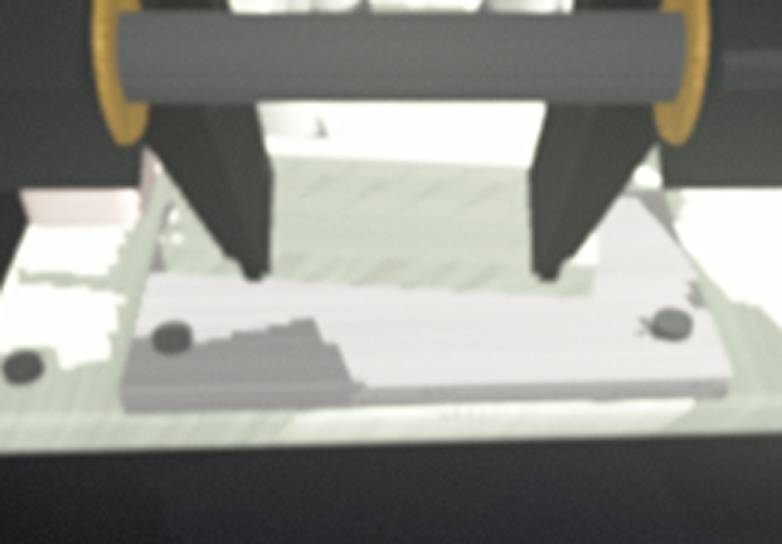

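The wrist view shows the tips clear in front of the lip. Lowering slowly.

drive_tool:
  commands:
    - {"dx":-1,"dy":0.3,"dz":-2,"yaw":0}
    - {"dx":-1,"dy":0.3,"dz":-2,"yaw":0}
    - {"dx":-1,"dy":0.3,"dz":-2,"yaw":0}
    - {"dx":-1,"dy":0.3,"dz":-2,"yaw":0}

```text
t: 20.32
eef_pos: [428.0, -167.7, 25.0]
tcp_rot: [3.125, 0.523, 2.824]
ft_force: [0.3, -0.5, 0.5]
opening: 0.499
```

```bash
python3 st.py; python3 look.py 9;python3 - <<'E'
import cv2
c=cv2.imread('pics/wrist9.png')[150:310,210:440]
cv2.imwrite('pics/w9z.png',cv2.resize(cv2.rotate(c,cv2.ROTATE_180),None,fx=3.4,fy=3.4,interpolation=cv2.INTER_CUBIC))
E
```

```text
t 20.32 j [-0.631  0.541  2.495  2.718  0.425  1.686] p [ 428.  -167.7   25. ] rpy [3.125 0.523 2.824] r 459.7 az -21.4
lean deg radial 29.8 tang 2.5 xtool [-0.82  0.27 -0.5 ] ytool [0.304 0.953 0.014] F [ 0.3 -0.5  0.5] az ytool 72.3
wrist hole []
wrist lip [(array([331., 260.]), 0.64, array([ 446.9, -166.3,   41.5]))]
scene hole [(array([278., 249.]), 0.7, array([ 520.9, -193.6,   20. ]))]
scene lip []
```

View pics/w9z.png

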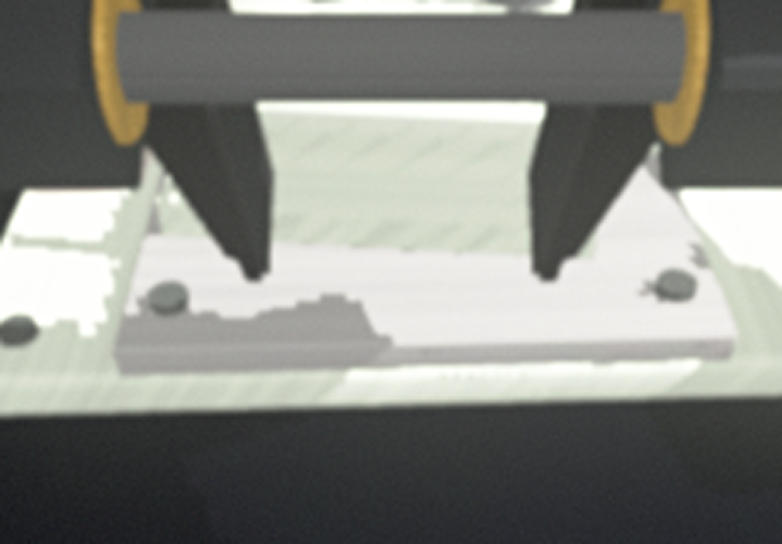

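drive_tool:
  commands:
    - {"dx":-1,"dy":0.3,"dz":-1.5,"yaw":0}
    - {"dx":-1,"dy":0.3,"dz":-1.5,"yaw":0}
    - {"dx":-1,"dy":0.3,"dz":-1.5,"yaw":0}
    - {"dx":0,"dy":0,"dz":-1,"yaw":0}

```text
t: 20.95
eef_pos: [424.8, -166.8, 19.6]
tcp_rot: [3.125, 0.523, 2.824]
ft_force: [0.3, 0.4, -0.2]
opening: 0.499
```

```bash
python3 st.py
```

```text
t 20.95 j [-0.635  0.559  2.507  2.739  0.453  1.658] p [ 424.8 -166.8   19.6] rpy [3.125 0.523 2.824] r 456.4 az -21.4
lean deg radial 29.8 tang 2.6 xtool [-0.82  0.27 -0.5 ] ytool [0.304 0.952 0.014] F [ 0.3  0.4 -0.2] az ytool 72.3
```

The TCP is now nominally below the sill top with no contact, which confirms the tips are shorter. Down another 6 mm, then forward.

drive_tool:
  commands:
    - {"dx":0,"dy":0,"dz":-1.5,"yaw":0}
    - {"dx":0,"dy":0,"dz":-1.5,"yaw":0}
    - {"dx":0,"dy":0,"dz":-1.5,"yaw":0}
    - {"dx":0,"dy":0,"dz":-1.5,"yaw":0}

```text
t: 21.28
eef_pos: [425.1, -166.9, 13.6]
tcp_rot: [3.125, 0.523, 2.824]
ft_force: [0.3, 0.5, -0.5]
opening: 0.501
```

drive_tool:
  commands:
    - {"dx":3,"dy":-0.8,"dz":0,"yaw":0}
    - {"dx":3,"dy":-0.8,"dz":0,"yaw":0}
    - {"dx":3,"dy":-0.8,"dz":0,"yaw":0}
    - {"dx":3,"dy":-0.8,"dz":0,"yaw":0}
    - {"dx":3,"dy":-0.8,"dz":0,"yaw":0}

```text
t: 21.7
eef_pos: [440.5, -171.0, 13.9]
tcp_rot: [3.126, 0.523, 2.825]
ft_force: [0.5, 0.3, -0.7]
opening: 0.499
```

```bash
python3 st.py; python3 look.py 10;python3 - <<'E'
import cv2
c=cv2.imread('pics/wrist10.png')[150:310,210:440]
cv2.imwrite('pics/w10z.png',cv2.resize(cv2.rotate(c,cv2.ROTATE_180),None,fx=3.4,fy=3.4,interpolation=cv2.INTER_CUBIC))
E
```

```text
t 21.7 j [-0.616  0.577  2.471  2.746  0.436  1.671] p [ 440.5 -171.    13.9] rpy [3.126 0.523 2.825] r 472.6 az -21.2
lean deg radial 29.9 tang 2.4 xtool [-0.82  0.27 -0.5 ] ytool [0.304 0.953 0.014] F [ 0.5  0.3 -0.7] az ytool 72.3
wrist hole []
wrist lip [(array([334., 264.]), 0.86, array([ 447.1, -164.2,   41.5]))]
scene hole [(array([279., 250.]), 0.63, array([ 518.3, -197.3,   20. ]))]
scene lip [(array([255., 266.]), 0.83, array([ 441.8, -173.1,   41.5]))]
```

View pics/w10z.png

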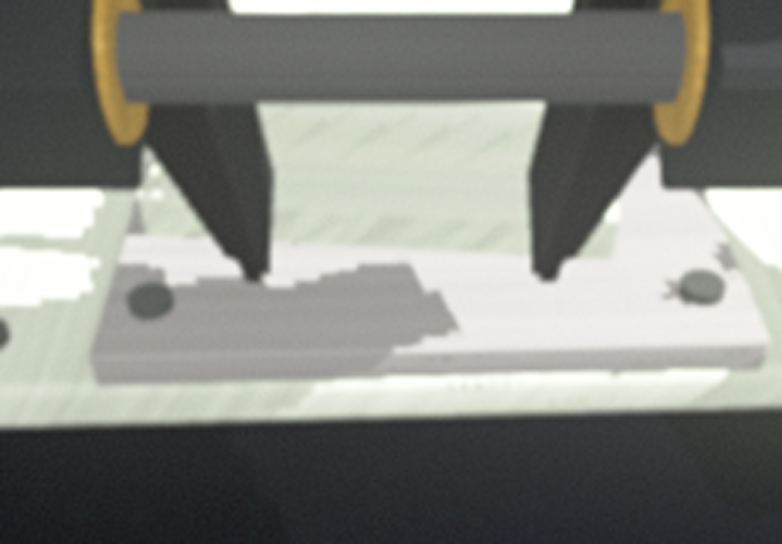

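drive_tool:
  commands:
    - {"dx":1.9,"dy":-0.6,"dz":0,"yaw":0}
    - {"dx":1.9,"dy":-0.6,"dz":0,"yaw":0}
    - {"dx":1.9,"dy":-0.6,"dz":0,"yaw":0}
    - {"dx":1.9,"dy":-0.6,"dz":0,"yaw":0}
    - {"dx":1.9,"dy":-0.6,"dz":0,"yaw":0}

```text
t: 22.42
eef_pos: [449.2, -173.8, 13.6]
tcp_rot: [3.125, 0.522, 2.824]
ft_force: [-3.1, -1.5, 1.7]
opening: 0.496
```

```bash
python3 st.py
```

```text
t 22.42 j [-0.607  0.577  2.447  2.737  0.413  1.692] p [ 449.2 -173.8   13.6] rpy [3.125 0.522 2.824] r 481.7 az -21.1
lean deg radial 29.8 tang 2.4 xtool [-0.82  0.27 -0.5 ] ytool [0.305 0.952 0.014] F [-3.1 -1.5  1.7] az ytool 72.3
```

drive_tool:
  commands:
    - {"dx":1.9,"dy":-0.6,"dz":0,"yaw":0}
    - {"dx":1.9,"dy":-0.6,"dz":0,"yaw":0}
    - {"dx":1.9,"dy":-0.6,"dz":0,"yaw":0}
    - {"dx":1.9,"dy":-0.6,"dz":0,"yaw":0}

```text
t: 22.75
eef_pos: [457.3, -176.3, 13.8]
tcp_rot: [3.125, 0.523, 2.824]
ft_force: [-3.7, -1.1, 0.1]
opening: 0.5
```

```bash
python3 st.py; python3 look.py 11;python3 - <<'E'
import cv2
c=cv2.imread('pics/wrist11.png')[150:310,210:440]
cv2.imwrite('pics/w11z.png',cv2.resize(cv2.rotate(c,cv2.ROTATE_180),None,fx=3.4,fy=3.4,interpolation=cv2.INTER_CUBIC))
E
```

```text
t 22.75 j [-0.6    0.578  2.427  2.728  0.396  1.708] p [ 457.3 -176.3   13.8] rpy [3.125 0.523 2.824] r 490.1 az -21.1
lean deg radial 29.9 tang 2.4 xtool [-0.82  0.27 -0.5 ] ytool [0.304 0.952 0.014] F [-3.7 -1.1  0.1] az ytool 72.3
wrist hole [(array([329., 282.]), 0.7, array([ 526.4, -191. ,   20. ]))]
wrist lip [(array([331., 256.]), 0.83, array([ 455.2, -169.5,   41.5]))]
scene hole [(array([276., 248.]), 0.63, array([ 521.6, -189. ,   20. ]))]
scene lip []
```

View pics/w11z.png

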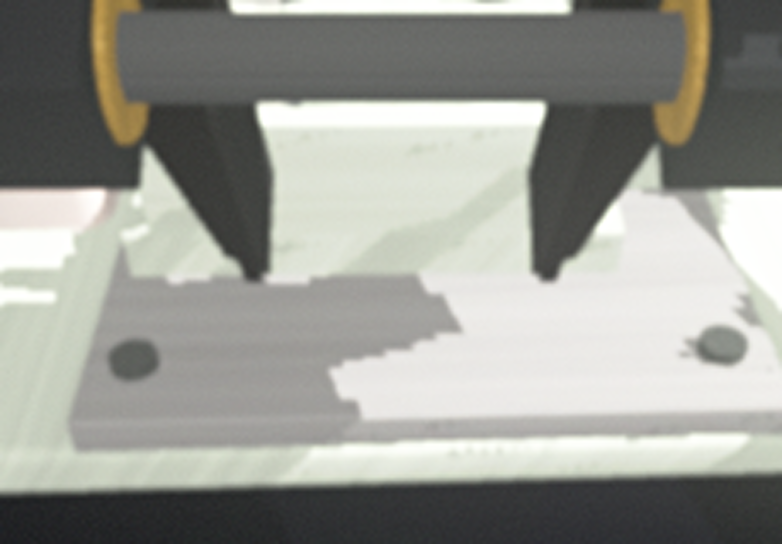

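View scene11c.

Contact is made. The lip is now square to the tool and being pushed (F about 4 N). Before going further I'll check the lateral alignment with the guides.

```bash
python3 - <<'E'
import cv2
b=cv2.imread('pics/scene11.png')[205:300,235:355]; cv2.imwrite('pics/s11z.png',cv2.resize(b,None,fx=6,fy=6,interpolation=cv2.INTER_CUBIC))
c=cv2.imread('pics/wrist11.png')[225:345,230:410]; cv2.imwrite('pics/w11y.png',cv2.resize(cv2.rotate(c,cv2.ROTATE_180),None,fx=4.2,fy=4.2,interpolation=cv2.INTER_CUBIC))
E
```

```text
(no output)
```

View pics/s11z.png

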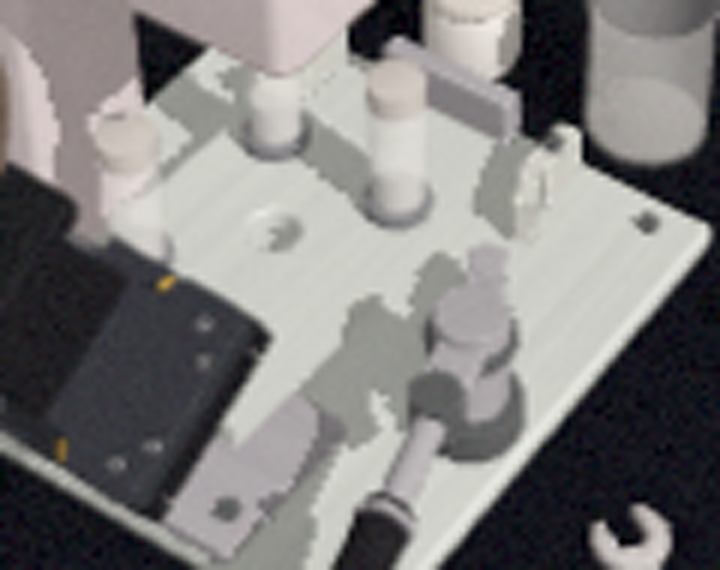

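View pics/w11y.png

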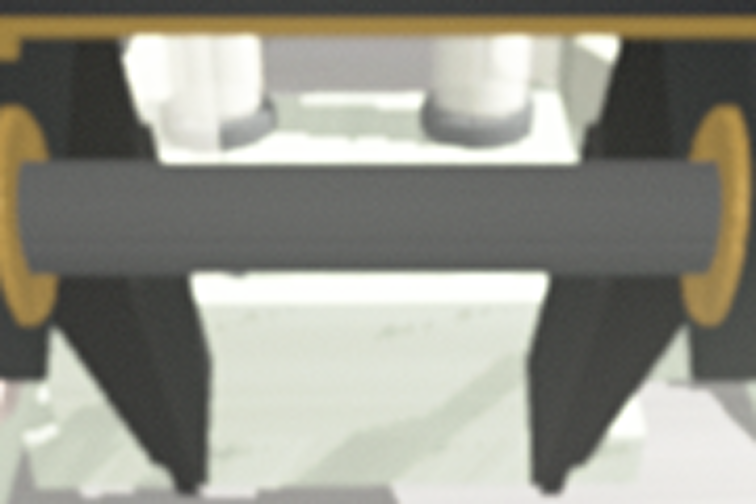

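drive_tool:
  commands:
    - {"dx":1.6,"dy":-1.3,"dz":0,"yaw":0}
    - {"dx":1.6,"dy":-1.3,"dz":0,"yaw":0}
    - {"dx":1.6,"dy":-1.3,"dz":0,"yaw":0}
    - {"dx":1.6,"dy":-1.3,"dz":0,"yaw":0}
    - {"dx":1.6,"dy":-1.3,"dz":0,"yaw":0}

```text
t: 23.47
eef_pos: [465.3, -182.9, 13.8]
tcp_rot: [3.125, 0.523, 2.825]
ft_force: [-3.0, 2.4, 0.8]
opening: 0.5
```

```bash
cat > lk.py <<'E'
import sys
from h import *
t=sys.argv[1]
snap('scene','scene%s.png'%t); snap('wrist','wrist%s.png'%t)
b=cv2.imread('pics/scene%s.png'%t)[205:300,235:355]; b=cv2.resize(b,None,fx=4.5,fy=4.5,interpolation=cv2.INTER_CUBIC)
c=cv2.rotate(cv2.imread('pics/wrist%s.png'%t)[150:345,210:440],cv2.ROTATE_180); c=cv2.resize(c,None,fx=3.4,fy=3.4,interpolation=cv2.INTER_CUBIC)
cv2.imwrite('pics/s%sz.png'%t,b);cv2.imwrite('pics/w%sz.png'%t,c[:600])
E
python3 st.py; python3 lk.py 12
```

```text
t 23.47 j [-0.603  0.579  2.403  2.701  0.375  1.735] p [ 465.3 -182.9   13.8] rpy [3.125 0.523 2.825] r 499.9 az -21.5
lean deg radial 29.8 tang 2.6 xtool [-0.82  0.27 -0.5 ] ytool [0.304 0.953 0.014] F [-3.   2.4  0.8] az ytool 72.3
```

View pics/w12z.png

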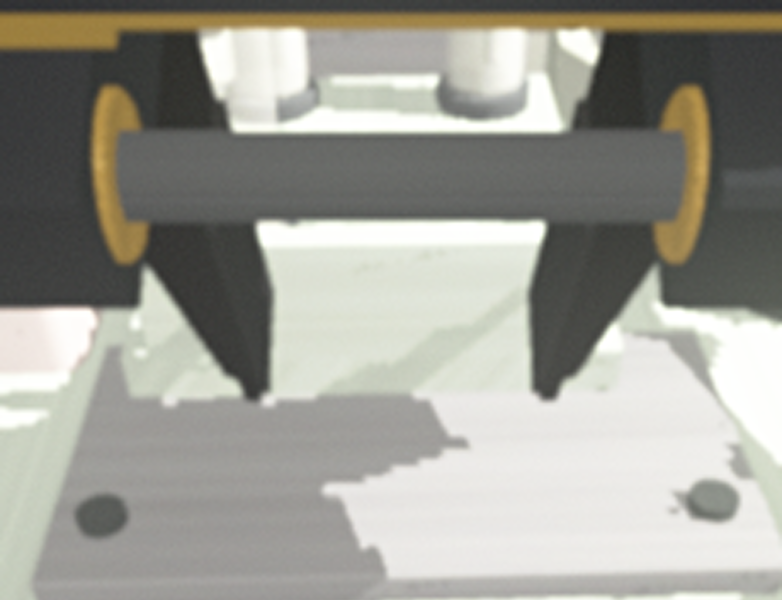

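View pics/s12z.png

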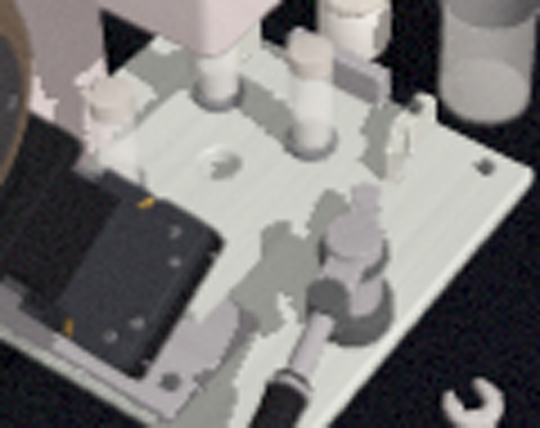

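```bash
python3 - <<'E'
from h import *
w=lambda x,y,z: at_z('wrist',(440-x/3.4,345-y/3.4),z).round(1)
s=lambda x,y,z: at_z('scene',(235+x/4.5,205+y/4.5),z).round(1)
print('guide R corner wrist',w(580,97,12),w(603,35,34),'scene near base',s(392,180,12),'near top',s(396,128,34),'far top',s(430,100,34))
print('vials base: wrist R',w(483,100,30),'scene R',s(310,143,30),'scene M',s(217,95,30),'scene L',s(115,180,30))
print('hole',s(222,160,30))
print('backstop top edge scene',s(335,50,34),s(388,78,34),'wrist bottom',w(312,75,12),w(435,75,12))
print('lip',w(130,400,20),w(618,393,20),'screws',w(101,516,20),w(712,501,20))
r=env.place_of('guides','scene');print([(x['conf'],at_z('scene',x['pixel'],34)) for x in r])
r=env.place_of('carrier','scene');print([(x['conf'],at_z('scene',x['pixel'],20)) for x in r])
E
```

```text
guide R corner wrist [ 602.7 -288.5   12. ] [ 595.3 -290.2   34. ] scene near base [ 570.  -283.2   12. ] near top [ 585.6 -280.    34. ] far top [ 610.6 -290.8   34. ]
vials base: wrist R [ 570.4 -240.9   30. ] scene R [ 565.3 -240.4   30. ] scene M [ 582.9 -183.    30. ] scene L [ 510.4 -156.3   30. ]
hole [ 540.1 -202.    30. ]
backstop top edge scene [ 630.9 -232.1   34. ] [ 619.4 -265.2   34. ] wrist bottom [ 651.  -208.9   12. ] [ 636.6 -249.3   12. ]
lip [ 476.2 -127.6   20. ] [ 446.3 -223.3   20. ] screws [ 443.6 -118.7   20. ] [ 412.2 -225.1   20. ]
[(0.96, array([ 587.5685615 , -221.23045189,   34.        ]))]
[(0.75, array([ 529.35951294, -195.69425816,   20.        ]))]
```

Guide mouth middle is about (588,−221), which puts the carrier 5–7 mm left of the centreline. The fingers hold the lip without slipping, so I'll steer right while pushing.

drive_tool:
  commands:
    - {"dx":1.6,"dy":-1.6,"dz":0,"yaw":0}
    - {"dx":1.6,"dy":-1.6,"dz":0,"yaw":0}
    - {"dx":1.6,"dy":-1.6,"dz":0,"yaw":0}
    - {"dx":1.6,"dy":-1.4,"dz":0,"yaw":0}
    - {"dx":1.7,"dy":-1.2,"dz":0,"yaw":0}

```text
t: 24.08
eef_pos: [473.4, -190.4, 13.8]
tcp_rot: [3.125, 0.523, 2.824]
ft_force: [-3.1, 1.8, 1.5]
opening: 0.499
```

```bash
python3 st.py; python3 lk.py 13
```

```text
t 24.08 j [-0.607  0.581  2.378  2.668  0.354  1.765] p [ 473.4 -190.4   13.8] rpy [3.125 0.523 2.824] r 510.2 az -21.9
lean deg radial 29.8 tang 2.8 xtool [-0.82  0.27 -0.5 ] ytool [0.304 0.952 0.014] F [-3.1  1.8  1.5] az ytool 72.3
```

View pics/w13z.png

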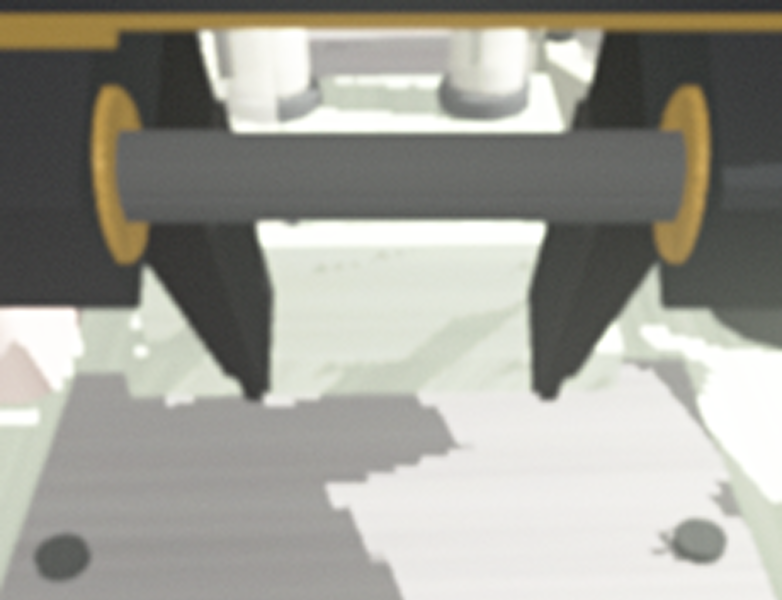

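View pics/s13z.png

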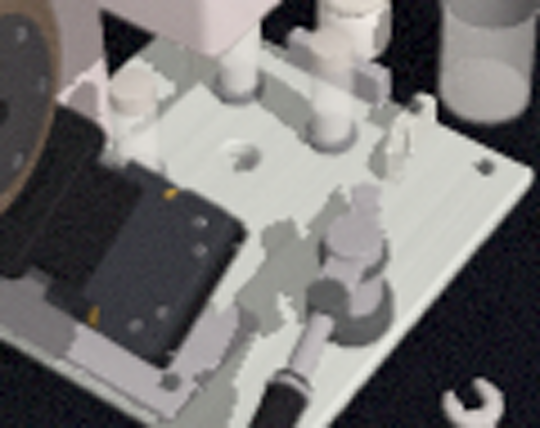

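The lip is now centred on the sill. Straight push from here.

drive_tool:
  commands:
    - {"dx":1.9,"dy":-0.7,"dz":0,"yaw":0}
    - {"dx":1.9,"dy":-0.7,"dz":0,"yaw":0}
    - {"dx":1.9,"dy":-0.6,"dz":0,"yaw":0}
    - {"dx":1.9,"dy":-0.6,"dz":0,"yaw":0}

```text
t: 24.52
eef_pos: [481.0, -192.8, 13.8]
tcp_rot: [3.125, 0.523, 2.824]
ft_force: [-3.3, 1.4, 1.0]
opening: 0.5
```

```bash
python3 st.py; python3 lk.py 14; python3 - <<'E'
from h import *
s=lambda x,y,z: at_z('scene',(235+x/4.5,205+y/4.5),z).round(1)
for n in ['wrist','scene']:
    for q,z in [('hole',20),('lip',41.5),('guides',34),('carrier',20)]:
        r=env.place_of(q,n)
        print(n,q,[(np.round(x['pixel']),round(x['conf'],2),at_z(n,x['pixel'],z).round(1)) for x in r[:1]])
E
```

```text
t 24.52 j [-0.601  0.583  2.359  2.655  0.338  1.786] p [ 481.  -192.8   13.8] rpy [3.125 0.523 2.824] r 518.2 az -21.8
lean deg radial 29.8 tang 2.8 xtool [-0.82  0.27 -0.5 ] ytool [0.304 0.952 0.014] F [-3.3  1.4  1. ] az ytool 72.3
wrist hole [(array([330., 283.]), 0.76, array([ 551.9, -207.3,   20. ]))]
wrist lip [(array([333., 256.]), 0.74, array([ 479.5, -184.5,   41.5]))]
wrist guides [(array([329., 317.]), 0.72, array([ 589.1, -220.4,   34. ]))]
wrist carrier [(array([328., 278.]), 0.7, array([ 543.6, -206.6,   20. ]))]
scene hole [(array([287., 241.]), 0.9, array([ 549. , -204.3,   20. ]))]
scene lip [(array([294., 238.]), 0.35, array([ 543.9, -224.2,   41.5]))]
scene guides [(array([297., 229.]), 0.72, array([ 581.6, -218.9,   34. ]))]
scene carrier [(array([288., 245.]), 0.69, array([ 538.7, -212.1,   20. ]))]
```

View pics/w14z.png

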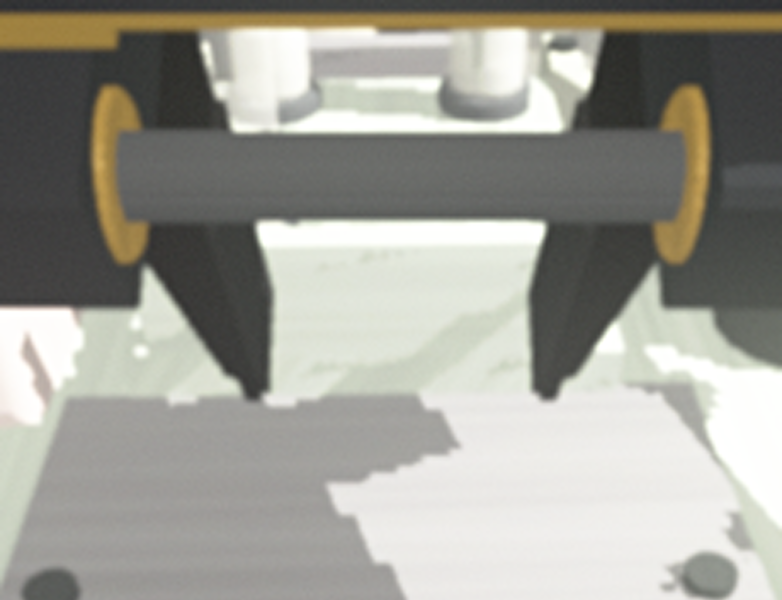

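View pics/s14z.png

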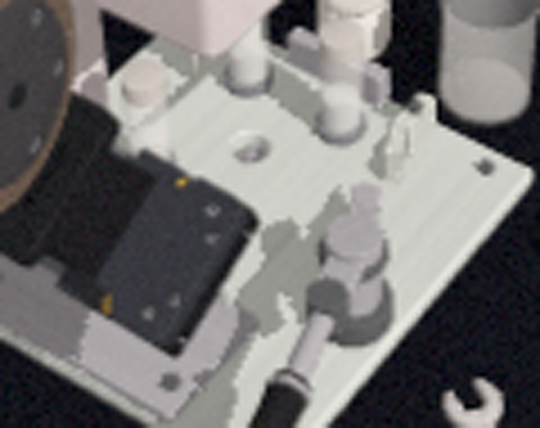

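The lip is almost at the sill's far edge, and part of the pin shows in the hole. A little more.

drive_tool:
  commands:
    - {"dx":1.4,"dy":-0.5,"dz":0,"yaw":0}
    - {"dx":1.4,"dy":-0.5,"dz":0,"yaw":0}
    - {"dx":1.4,"dy":-0.5,"dz":0,"yaw":0}

```text
t: 25.27
eef_pos: [485.2, -194.4, 13.8]
tcp_rot: [3.125, 0.523, 2.824]
ft_force: [-3.2, 1.2, -0.0]
opening: 0.501
```

```bash
python3 st.py; python3 lk.py 15
```

```text
t 25.27 j [-0.598  0.584  2.348  2.647  0.33   1.798] p [ 485.2 -194.4   13.8] rpy [3.125 0.523 2.824] r 522.7 az -21.8
lean deg radial 29.8 tang 2.8 xtool [-0.82  0.27 -0.5 ] ytool [0.304 0.953 0.014] F [-3.2  1.2 -0. ] az ytool 72.3
```

View pics/w15z.png

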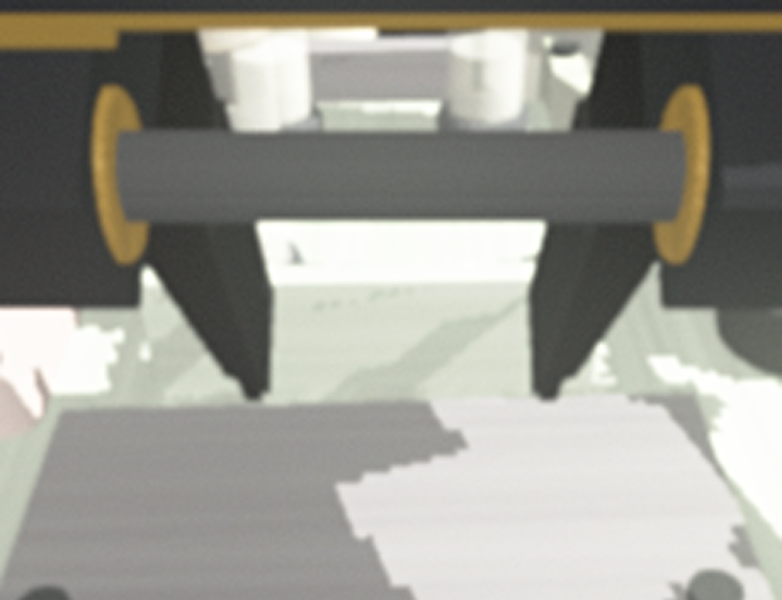

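View pics/s15z.png

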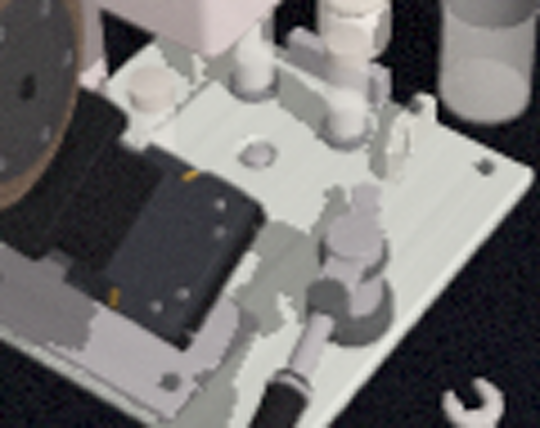

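It dropped: the lip top moved from row 245 to 280 in the crop, and the grey pin fills the hole at (257,155) in the scene crop. Backing off to check that it lies flat.

drive_tool:
  commands:
    - {"dx":-5,"dy":1.5,"dz":0,"yaw":0}
    - {"dx":-15,"dy":4.5,"dz":0,"yaw":0}
    - {"dx":-19,"dy":6,"dz":0,"yaw":0}
    - {"dx":-19,"dy":6,"dz":5,"yaw":0}
    - {"dx":-19,"dy":6,"dz":15,"yaw":0}

```text
t: 25.78
eef_pos: [406.8, -169.6, 32.9]
tcp_rot: [3.124, 0.521, 2.824]
ft_force: [0.4, -0.3, 1.0]
opening: 0.501
```

drive_tool:
  commands:
    - {"dx":-10,"dy":3,"dz":30,"yaw":0}
    - {"dx":-10,"dy":3,"dz":30,"yaw":0}

```text
t: 25.95
eef_pos: [391.0, -163.5, 82.8]
tcp_rot: [3.119, 0.521, 2.822]
ft_force: [0.2, 0.5, -0.6]
opening: 0.502
```

```bash
python3 st.py; python3 lk.py 16;  python3 - <<'E'
from h import *
for n in ['wrist','scene']:
    for q,z in [('hole',12),('lip',33.5),('carrier',12),('pin',20),('grip',60),('clamp_axis',60)]:
        r=env.place_of(q,n)
        print(n,q,[(np.round(x['pixel']),round(x['conf'],2),at_z(n,x['pixel'],z).round(1)) for x in r[:1]])
E
```

```text
t 25.95 j [-0.704  0.335  2.522  2.313  0.286  2.039] p [ 391.  -163.5   82.8] rpy [3.119 0.521 2.822] r 423.8 az -22.7
lean deg radial 29.7 tang 3.5 xtool [-0.82  0.27 -0.5 ] ytool [0.303 0.953 0.019] F [ 0.2  0.5 -0.6] az ytool 72.4
wrist hole [(array([321., 264.]), 0.66, array([ 554.2, -213.9,   12. ]))]
wrist lip [(array([326., 243.]), 0.65, array([ 480.4, -185.4,   33.5]))]
wrist carrier [(array([322., 260.]), 0.76, array([ 542.9, -208.7,   12. ]))]
wrist pin [(array([325., 271.]), 0.55, array([ 554.2, -208.4,   20. ]))]
wrist grip [(array([170., 216.]), 0.58, array([ 365.5, -280.7,   60. ]))]
wrist clamp_axis []
scene hole [(array([290., 242.]), 0.59, array([ 553.9, -209.2,   12. ]))]
scene lip [(array([267., 260.]), 0.62, array([ 470.8, -189.1,   33.5]))]
scene carrier [(array([287., 242.]), 0.64, array([ 554.1, -202.7,   12. ]))]
scene pin [(array([292., 237.]), 0.8, array([ 566.3, -211.8,   20. ]))]
scene grip [(array([297., 300.]), 0.81, array([ 374., -292.,   60.]))]
scene clamp_axis [(array([310., 259.]), 0.61, array([ 481.9, -282.2,   60. ]))]
```

View pics/w16z.png

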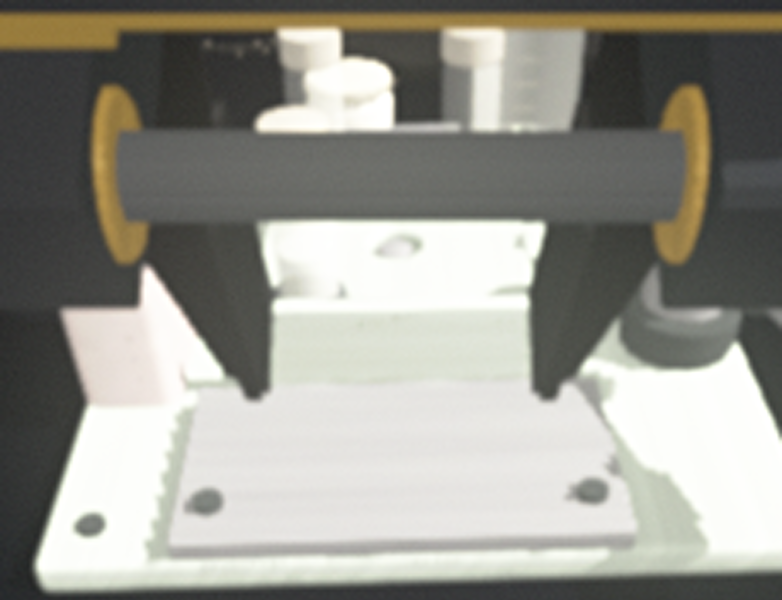

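View pics/s16z.png

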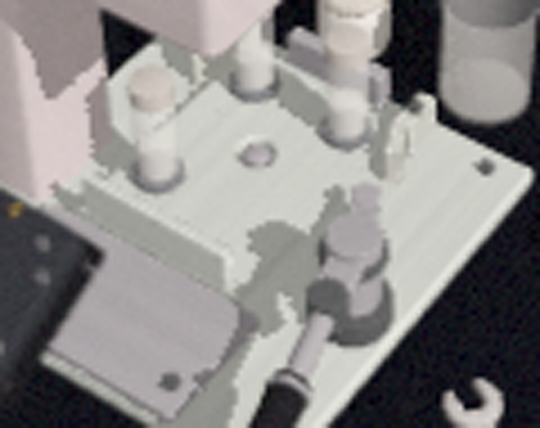

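The carrier is down flat, with the pin in the hole, the lip parallel to the sill edge, and the hole NN at (554,−211). Next is the clamp: I'll close the fingers, go to the left side of the handle, and rehearse the arc first.

```bash
cat > clamp.py <<'E'
import numpy as np
A=np.array([479.,-284.]); hd=np.radians(-17.7); h=np.array([np.cos(hd),np.sin(hd)]); y=np.array([-h[1],h[0]])
def tcp(phi_deg,brk=0,rho=105,extra=0,A=A):
    f=np.radians(phi_deg); u=np.array([np.cos(f),np.sin(f)])
    if brk: 
        f2=f+brk; u2=np.array([np.cos(f2),np.sin(f2)]); g=A+35*u+(rho-35)*u2; n=np.array([-u2[1],u2[0]])
    else: g=A+rho*u; n=np.array([-u[1],u[0]])
    d=10+11.5*abs(n@h)+12*abs(n@y)
    return g-(d-extra)*n+(60-28)/.866*.5*h
if __name__=='__main__':
    from arm import *
    from cell import env
    q=env.state()['joints']; p0=FK(q)[0]; off=env.state()['eef_pos']-p0; print('off',off.round(1))
    def to(q,t,n):
        p=FK(q)[0]; d=(np.array(t)-off-p)/n; return run(q,[tuple(d)+(0,)]*n,max(1,n-1))
    prev=None
    q=to(q,[391,-200,100],5); s=tcp(-178,extra=-12); print('start',s); q=to(q,[*s,100],3); q=to(q,[*s,28],4)
    for ph,b in [(-178,0),(-170,0),(-160,0),(-150,0),(-140,0),(-130,0),(-120,0),(-120,.15),(-120,.3)]:
        t=tcp(ph,b); print(ph,b,t.round(1)); q=to(q,[*t,28],4)
E
python3 clamp.py
```

```text
off [-2.3 -2.8  0.7]
0 [-0.72  0.33  2.51  2.23  0.28  2.1 ] [ 395. -168.   85.] err 0.0 spd 1.1
4 [-0.8   0.29  2.46  1.85  0.27  2.42] [ 393. -197.   99.] err 0.0 spd 1.1
start [ 390.36773674 -256.13008969]
0 [-0.85  0.3   2.44  1.75  0.28  2.48] [ 393. -216.   99.] err 0.0 spd 1.2
2 [-0.93  0.32  2.39  1.57  0.31  2.6 ] [ 393. -253.   99.] err 0.0 spd 1.0
0 [-0.93  0.37  2.41  1.78  0.32  2.38] [ 393. -253.   81.] err 0.0 spd 2.7
3 [-0.93  0.53  2.45  2.27  0.41  1.85] [ 393. -253.   27.] err 0.0 spd 1.7
-178 0 [ 390.8 -268.1]
0 [-0.93  0.53  2.45  2.26  0.41  1.86] [ 393. -256.   27.] err 0.0 spd 0.2
3 [-0.95  0.53  2.43  2.21  0.4   1.89] [ 393. -265.   27.] err 0.0 spd 0.2
-170 0 [ 388.7 -282.3]
0 [-0.95  0.53  2.43  2.2   0.4   1.9 ] [ 393. -269.   27.] err 0.0 spd 0.2
3 [-0.98  0.54  2.41  2.14  0.4   1.94] [ 391. -280.   27.] err 0.0 spd 0.2
-160 0 [ 388.9 -300.6]
0 [-0.98  0.54  2.41  2.12  0.39  1.96] [ 391. -284.   27.] err 0.0 spd 0.3
3 [-1.01  0.54  2.38  2.05  0.39  2.01] [ 391. -298.   27.] err 0.0 spd 0.3
-150 0 [ 392.4 -319.1]
0 [-1.01  0.54  2.37  2.02  0.38  2.03]
[... 292 characters left out ...]
 0 [ 409.8 -353.9]
0 [-1.03  0.56  2.29  1.83  0.37  2.21] [ 404. -339.   27.] err 0.0 spd 0.3
3 [-1.03  0.56  2.25  1.76  0.36  2.29] [ 412. -351.   27.] err 0.0 spd 0.3
-120 0 [ 423.5 -368.7]
0 [-1.03  0.57  2.24  1.74  0.36  2.31] [ 416. -355.   27.] err 0.0 spd 0.3
3 [-1.02  0.57  2.21  1.68  0.35  2.39] [ 426. -366.   27.] err 0.0 spd 0.3
-120 0.15 [ 432.8 -377. ]
0 [-1.02  0.58  2.2   1.66  0.35  2.41] [ 428. -368.   27.] err 0.0 spd 0.2
3 [-1.01  0.58  2.18  1.62  0.35  2.45] [ 435. -374.   27.] err 0.0 spd 0.2
-120 0.3 [ 441.7 -383.2]
0 [-1.01  0.58  2.17  1.61  0.34  2.47] [ 437. -376.   27.] err 0.0 spd 0.2
3 [-1.    0.59  2.15  1.58  0.34  2.51] [ 444. -380.   27.] err 0.0 spd 0.2
```

```bash
sed -i 's/-17.7)/-32.7)/' clamp.py; python3 - <<'E'
from clamp import *
for e in (-12,0): print('start',tcp(-178,extra=e).round(1))
for ph,b in [(-170,0),(-160,0),(-150,0),(-140,0),(-130,0),(-120,0),(-120,.15),(-120,.3)]: print(ph,b,tcp(ph,b).round(1))
E
```

```text
start [ 388.3 -259.3]
start [ 388.7 -271.2]
-170 0 [ 386.5 -286. ]
-160 0 [ 386.8 -305.1]
-150 0 [ 390.8 -324.2]
-140 0 [ 398.3 -342.7]
-130 0 [ 409.5 -359.7]
-120 0 [ 422.9 -373.9]
-120 0.15 [ 429.5 -380.8]
-120 0.3 [ 437.2 -387. ]
```

drive_tool:
  commands:
    - {"dx":0,"dy":-16,"dz":5,"yaw":-3}
    - {"dx":0,"dy":-16,"dz":5,"yaw":-3}
    - {"dx":0,"dy":-16,"dz":5,"yaw":-3}
    - {"dx":0,"dy":-16,"dz":0,"yaw":-3}
    - {"dx":0,"dy":-16,"dz":0,"yaw":-3}
  grip: 0

```text
t: 27.07
eef_pos: [393.1, -244.6, 97.4]
tcp_rot: [3.118, 0.524, 2.559]
ft_force: [-0.2, 0.5, -0.1]
opening: 0.206
```

```bash
python3 st.py; python3 lk.py 17; python3 - <<'E'
from h import *
for n in ['wrist','scene','top']:
    if n=='top': snap('top','top17.png')
    for q,z in [('grip',60),('clamp_axis',60)]:
        r=env.place_of(q,n)
        print(n,q,[(np.round(x['pixel']),round(x['conf'],2),at_z(n,x['pixel'],z).round(1)) for x in r[:2]])
E
```

```text
t 27.07 j [-0.78   0.319  2.422  2.308  0.164  2.226] p [ 393.1 -244.6   97.4] rpy [3.118 0.524 2.559] r 463.0 az -31.9
lean deg radial 30.0 tang 0.6 xtool [-0.72  0.48 -0.5 ] ytool [0.54  0.841 0.02 ] F [-0.2  0.5 -0.1] az ytool 57.3
wrist grip [(array([263., 193.]), 0.59, array([ 368.2, -284.1,   60. ]))]
wrist clamp_axis [(array([332., 256.]), 0.67, array([ 480.2, -284.6,   60. ]))]
scene grip [(array([293., 300.]), 0.6, array([ 372.7, -284.9,   60. ]))]
scene clamp_axis [(array([312., 257.]), 0.81, array([ 486.7, -286.2,   60. ]))]
top grip []
top clamp_axis [(array([324., 245.]), 0.97, array([ 468.7, -282.8,   60. ]))]
```

View pics/wrist17.png

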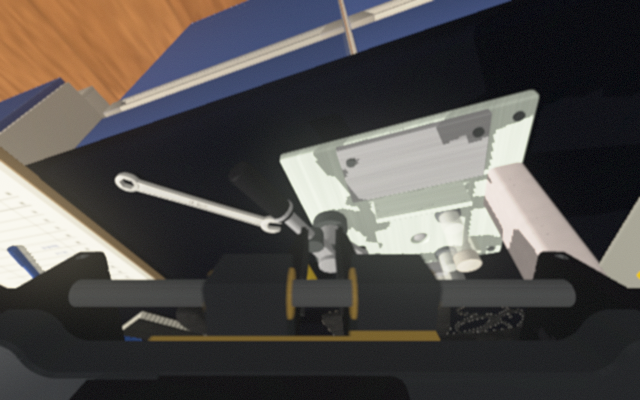

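The wrist view shows the hub at about (328,225) px and the handle running to the dark grip at about (260,187) px. The axis at (480,−285) agrees with the scene view. I'll descend on the handle's left.

drive_tool:
  commands:
    - {"dx":-2,"dy":-4,"dz":-8,"yaw":0}
    - {"dx":-2,"dy":-4,"dz":-14,"yaw":0}
    - {"dx":-1,"dy":-3,"dz":-14,"yaw":0}
    - {"dx":0,"dy":0,"dz":-14,"yaw":0}
    - {"dx":0,"dy":0,"dz":-14,"yaw":0}

```text
t: 27.93
eef_pos: [387.9, -255.0, 32.6]
tcp_rot: [3.119, 0.524, 2.562]
ft_force: [-0.0, -0.5, -0.1]
opening: 0.006
```

drive_tool:
  commands:
    - {"dx":0,"dy":0,"dz":-5,"yaw":0}
    - {"dx":0,"dy":0,"dz":0,"yaw":0}

```text
t: 28.1
eef_pos: [387.8, -254.3, 27.0]
tcp_rot: [3.117, 0.521, 2.561]
ft_force: [-0.3, -0.2, -0.1]
opening: 0.006
```

```bash
python3 st.py; python3 -c "
from h import *
snap('wrist','wrist18.png');snap('scene','scene18.png')
b=cv2.imread('pics/scene18.png')[200:340,190:350];cv2.imwrite('pics/s18z.png',cv2.resize(b,None,fx=4,fy=4))
"
```

```text
t 28.1 j [-0.816  0.534  2.484  2.778  0.404  1.702] p [ 387.8 -254.3   27. ] rpy [3.117 0.521 2.561] r 463.7 az -33.3
lean deg radial 29.8 tang 1.4 xtool [-0.73  0.48 -0.5 ] ytool [0.538 0.843 0.021] F [-0.3 -0.2 -0.1] az ytool 57.5
```

View pics/wrist18.png

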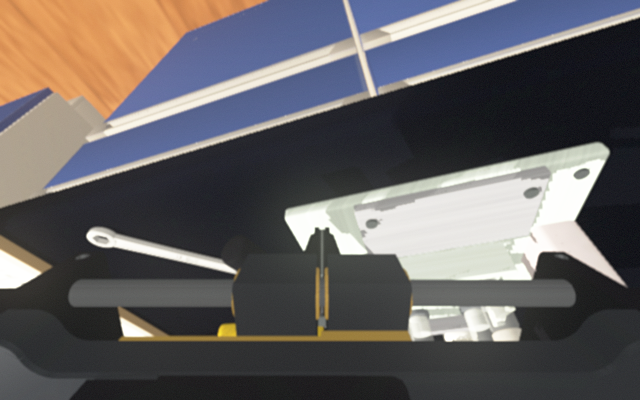

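View pics/s18z.png

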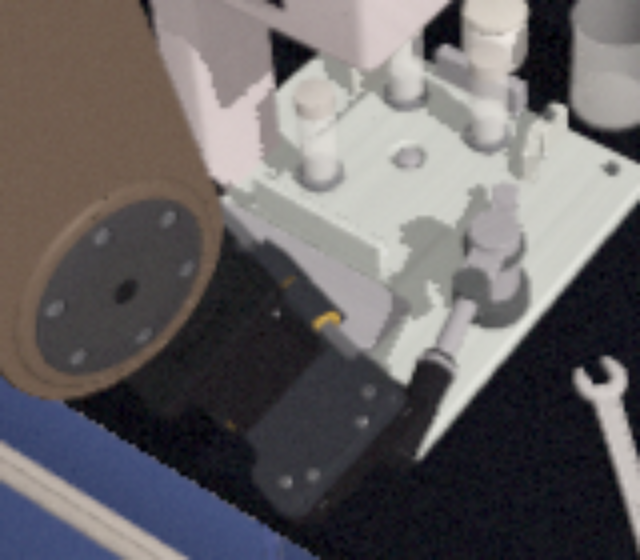

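The finger is left of the grip, with no contact yet. Starting the arc push.

drive_tool:
  commands:
    - {"dx":0,"dy":-4,"dz":0,"yaw":0}
    - {"dx":0,"dy":-4,"dz":0,"yaw":0}
    - {"dx":0,"dy":-4,"dz":0,"yaw":0}
    - {"dx":0,"dy":-4,"dz":0,"yaw":0}
    - {"dx":0,"dy":-4,"dz":0,"yaw":0}

```text
t: 28.62
eef_pos: [388.2, -275.6, 28.5]
tcp_rot: [3.118, 0.524, 2.561]
ft_force: [-0.7, -0.7, -0.6]
opening: 0.005
```

drive_tool:
  commands:
    - {"dx":-0.5,"dy":-4,"dz":0,"yaw":0}
    - {"dx":-0.5,"dy":-4,"dz":0,"yaw":0}
    - {"dx":0,"dy":-4,"dz":0,"yaw":0}
    - {"dx":0,"dy":-4,"dz":0,"yaw":0}
    - {"dx":0,"dy":-4,"dz":0,"yaw":0}

```text
t: 29.03
eef_pos: [387.0, -295.2, 28.0]
tcp_rot: [3.118, 0.523, 2.561]
ft_force: [0.8, 1.7, -0.0]
opening: 0.002
```

```bash
cat > lc.py <<'E'
import sys
from h import *
t=sys.argv[1]
snap('wrist','wrist%s.png'%t);snap('scene','scene%s.png'%t)
b=cv2.imread('pics/scene%s.png'%t)[200:350,200:360];cv2.imwrite('pics/s%sz.png'%t,cv2.resize(b,None,fx=4,fy=4))
for n in ['wrist','scene']:
    for q,z in [('grip',60),('clamp_axis',60)]:
        r=env.place_of(q,n)
        print(n,q,[(np.round(x['pixel']),round(x['conf'],2),at_z(n,x['pixel'],z).round(1)) for x in r[:1]])
E
python3 st.py; python3 lc.py 19
```

```text
t 29.03 j [-0.901  0.535  2.425  2.606  0.361  1.796] p [ 387.  -295.2   28. ] rpy [3.118 0.523 2.561] r 486.7 az -37.3
lean deg radial 29.8 tang 3.4 xtool [-0.72  0.47 -0.5 ] ytool [0.538 0.843 0.02 ] F [ 0.8  1.7 -0. ] az ytool 57.4
wrist grip [(array([295., 258.]), 0.62, array([ 369.3, -304.2,   60. ]))]
wrist clamp_axis []
scene grip [(array([306., 303.]), 0.53, array([ 372.8, -310.5,   60. ]))]
scene clamp_axis [(array([309., 259.]), 0.62, array([ 479.2, -281.3,   60. ]))]
```

View pics/s19z.png

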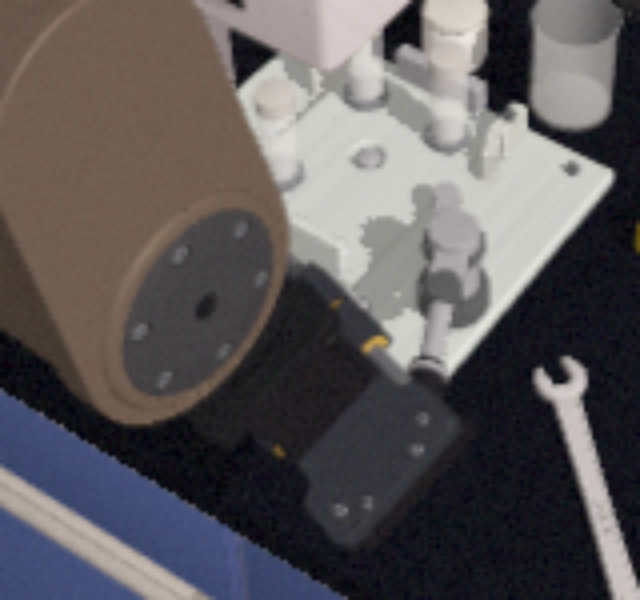

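The handle is turning (φ about −165°) at low force. Carrying on along the arc.

drive_tool:
  commands:
    - {"dx":0,"dy":-5,"dz":0,"yaw":0}
    - {"dx":0,"dy":-5,"dz":0,"yaw":0}
    - {"dx":1,"dy":-5,"dz":0,"yaw":0}
    - {"dx":1,"dy":-5,"dz":0,"yaw":0}
    - {"dx":1,"dy":-5,"dz":0,"yaw":0}

```text
t: 29.75
eef_pos: [390.1, -320.5, 28.1]
tcp_rot: [3.118, 0.524, 2.561]
ft_force: [0.5, 2.3, -0.1]
opening: 0.005
```

drive_tool:
  commands:
    - {"dx":1,"dy":-4,"dz":0,"yaw":0}
    - {"dx":2,"dy":-5,"dz":0,"yaw":0}
    - {"dx":2,"dy":-5,"dz":0,"yaw":0}
    - {"dx":2,"dy":-5,"dz":0,"yaw":0}
    - {"dx":2,"dy":-4,"dz":0,"yaw":0}

```text
t: 30.17
eef_pos: [399.2, -343.5, 28.1]
tcp_rot: [3.118, 0.524, 2.561]
ft_force: [-0.5, 1.1, -0.2]
opening: 0.004
```

```bash
python3 st.py; python3 lc.py 20
```

```text
t 30.17 j [-0.955  0.549  2.325  2.373  0.299  1.987] p [ 399.2 -343.5   28.1] rpy [3.118 0.524 2.561] r 526.6 az -40.7
lean deg radial 29.5 tang 5.1 xtool [-0.72  0.47 -0.5 ] ytool [0.538 0.843 0.02 ] F [-0.5  1.1 -0.2] az ytool 57.4
wrist grip []
wrist clamp_axis [(array([443., 292.]), 0.67, array([ 481.5, -287.9,   60. ]))]
scene grip [(array([333., 302.]), 0.76, array([ 391.5, -358.2,   60. ]))]
scene clamp_axis [(array([309., 261.]), 0.74, array([ 475.5, -283. ,   60. ]))]
```

View pics/s20z.png

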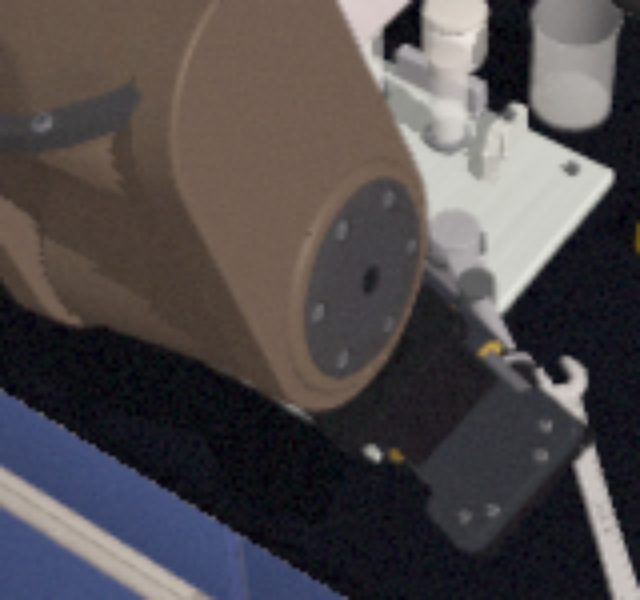

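The handle is at about −140°. Next, towards the stop.

drive_tool:
  commands:
    - {"dx":2.5,"dy":-4,"dz":0,"yaw":0}
    - {"dx":2.5,"dy":-4,"dz":0,"yaw":0}
    - {"dx":2.5,"dy":-4,"dz":0,"yaw":0}
    - {"dx":3,"dy":-4,"dz":0,"yaw":0}
    - {"dx":3,"dy":-3.5,"dz":0,"yaw":0}

```text
t: 30.88
eef_pos: [412.9, -362.9, 28.1]
tcp_rot: [3.118, 0.524, 2.562]
ft_force: [-0.9, 1.7, -0.2]
opening: 0.002
```

drive_tool:
  commands:
    - {"dx":3,"dy":-3,"dz":0,"yaw":0}
    - {"dx":3,"dy":-3,"dz":0,"yaw":0}
    - {"dx":3,"dy":-3,"dz":0,"yaw":0}

```text
t: 31.13
eef_pos: [421.9, -371.7, 28.1]
tcp_rot: [3.118, 0.524, 2.562]
ft_force: [-1.0, 1.3, 0.1]
opening: 0.002
```

```bash
python3 st.py; python3 lc.py 21
```

```text
t 31.13 j [-0.95   0.567  2.239  2.199  0.253  2.172] p [ 421.9 -371.7   28.1] rpy [3.118 0.524 2.562] r 562.2 az -41.4
lean deg radial 29.4 tang 5.4 xtool [-0.72  0.47 -0.5 ] ytool [0.538 0.843 0.02 ] F [-1.   1.3  0.1] az ytool 57.4
wrist grip []
wrist clamp_axis [(array([472., 267.]), 0.58, array([ 479.8, -290.1,   60. ]))]
scene grip []
scene clamp_axis []
```

View pics/s21z.png

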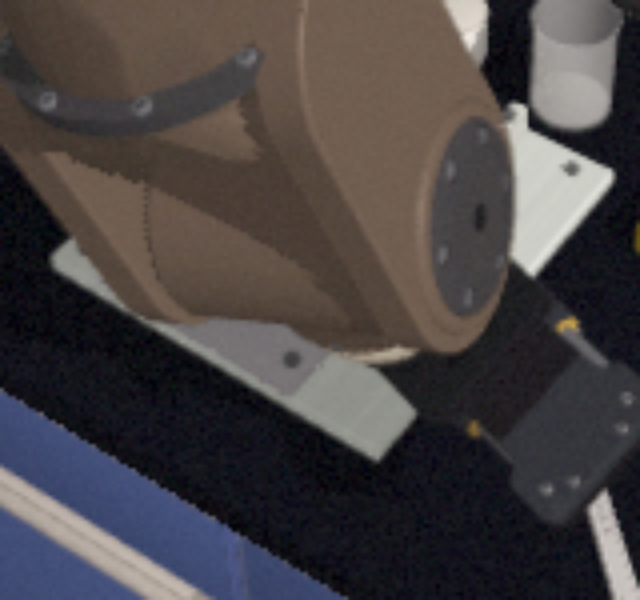

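View pics/wrist21.png

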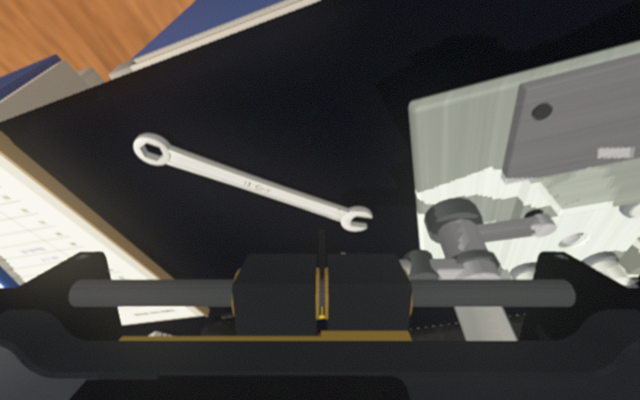

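The wrist view shows the clamp finger (about (520,228) px) swinging over the carrier. Continuing in small steps and watching for the stop and the break-over force.

drive_tool:
  commands:
    - {"dx":2,"dy":-2,"dz":0,"yaw":0}
    - {"dx":2,"dy":-2,"dz":0,"yaw":0}

```text
t: 31.6
eef_pos: [425.5, -375.3, 28.0]
tcp_rot: [3.118, 0.523, 2.561]
ft_force: [-0.6, 1.3, 0.1]
opening: 0.007
```

drive_tool:
  commands:
    - {"dx":2,"dy":-1.5,"dz":0,"yaw":0}
    - {"dx":2,"dy":-1.5,"dz":0,"yaw":0}

```text
t: 31.77
eef_pos: [428.5, -377.5, 27.5]
tcp_rot: [3.118, 0.52, 2.562]
ft_force: [-9.7, 8.2, 6.4]
opening: 0.008
```

drive_tool:
  commands:
    - {"dx":2,"dy":-1.5,"dz":0,"yaw":0}

```text
t: 31.85
eef_pos: [430.3, -378.8, 27.4]
tcp_rot: [3.118, 0.52, 2.561]
ft_force: [-9.4, 8.3, 5.0]
opening: -0.001
```

drive_tool:
  commands:
    - {"dx":2,"dy":-1.5,"dz":0,"yaw":0}

```text
t: 31.93
eef_pos: [432.3, -380.1, 27.4]
tcp_rot: [3.118, 0.52, 2.562]
ft_force: [-10.3, 8.5, 5.3]
opening: 0.001
```

drive_tool:
  commands:
    - {"dx":2,"dy":-1.2,"dz":0,"yaw":0}

```text
t: 32.02
eef_pos: [434.2, -381.4, 27.4]
tcp_rot: [3.118, 0.52, 2.562]
ft_force: [-10.7, 6.9, 5.8]
opening: 0.0
```

Force is steady at about 13 N while the handle keeps moving: the clamp is on its stop and the handle is breaking over. Continuing to the end stop.

drive_tool:
  commands:
    - {"dx":2,"dy":-1,"dz":0,"yaw":0}
    - {"dx":2,"dy":-1,"dz":0,"yaw":0}

```text
t: 32.18
eef_pos: [438.1, -383.4, 27.4]
tcp_rot: [3.118, 0.52, 2.561]
ft_force: [-9.9, 7.2, 6.1]
opening: 0.007
```

drive_tool:
  commands:
    - {"dx":2,"dy":-0.8,"dz":0,"yaw":0}
    - {"dx":2,"dy":-0.8,"dz":0,"yaw":0}

```text
t: 32.35
eef_pos: [442.1, -385.1, 27.4]
tcp_rot: [3.119, 0.52, 2.561]
ft_force: [-11.1, 5.5, 5.6]
opening: 0.006
```

drive_tool:
  commands:
    - {"dx":2,"dy":-0.7,"dz":0,"yaw":0}

```text
t: 32.43
eef_pos: [444.0, -386.0, 27.4]
tcp_rot: [3.119, 0.52, 2.561]
ft_force: [-10.7, 5.4, 6.3]
opening: 0.002
```

drive_tool:
  commands:
    - {"dx":1.5,"dy":-0.5,"dz":0,"yaw":0}

```text
t: 32.52
eef_pos: [445.3, -386.4, 27.3]
tcp_rot: [3.119, 0.519, 2.561]
ft_force: [-16.9, 7.7, 8.0]
opening: 0.002
```

```bash
python3 st.py; python3 lc.py 22
```

```text
t 32.52 j [-0.924  0.584  2.172  2.057  0.215  2.343] p [ 445.3 -386.4   27.3] rpy [3.119 0.519 2.561] r 589.6 az -40.9
lean deg radial 29.3 tang 5.1 xtool [-0.73  0.48 -0.5 ] ytool [0.539 0.842 0.02 ] F [-16.9   7.7   8. ] az ytool 57.4
wrist grip []
wrist clamp_axis [(array([490., 244.]), 0.61, array([ 480.6, -289.6,   60. ]))]
scene grip []
scene clamp_axis [(array([343., 226.]), 0.7, array([ 596.1, -322.6,   60. ]))]
```

View pics/wrist22.png

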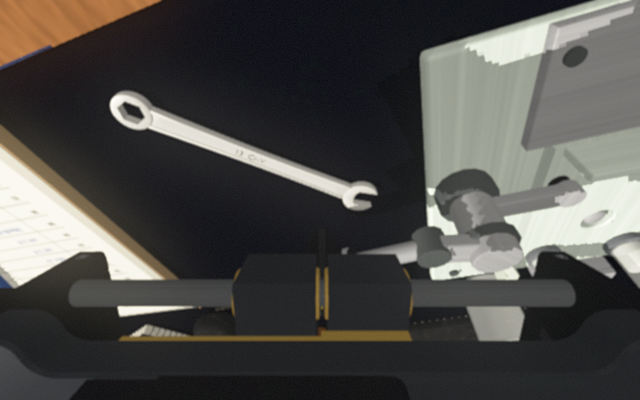

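Force stepped up to about 20 N after roughly 22 mm of break-over travel, so the end stop is reached. One small confirming step, then back off.

drive_tool:
  commands:
    - {"dx":1,"dy":-0.4,"dz":0,"yaw":0}

```text
t: 32.9
eef_pos: [445.6, -386.5, 27.1]
tcp_rot: [3.119, 0.518, 2.561]
ft_force: [-19.3, 7.7, 9.7]
opening: 0.004
```

drive_tool:
  commands:
    - {"dx":-3,"dy":1.5,"dz":0,"yaw":0}
    - {"dx":-10,"dy":5,"dz":0,"yaw":0}
    - {"dx":-20,"dy":10,"dz":0,"yaw":0}
    - {"dx":-20,"dy":10,"dz":5,"yaw":0}
    - {"dx":-15,"dy":0,"dz":25,"yaw":0}

```text
t: 33.32
eef_pos: [382.1, -359.2, 50.6]
tcp_rot: [3.116, 0.52, 2.562]
ft_force: [0.6, -0.1, 0.4]
opening: 0.004
```

drive_tool:
  commands:
    - {"dx":-15,"dy":-10,"dz":30,"yaw":0}
    - {"dx":-10,"dy":-20,"dz":30,"yaw":-3}
    - {"dx":-10,"dy":-20,"dz":30,"yaw":-3}
    - {"dx":-10,"dy":-30,"dz":20,"yaw":-3}
    - {"dx":-10,"dy":-30,"dz":20,"yaw":-3}

```text
t: 33.73
eef_pos: [333.2, -447.1, 114.9]
tcp_rot: [3.138, 0.593, 2.375]
ft_force: [0.7, -0.7, -0.4]
opening: 0.003
```

```bash
python3 st.py; python3 lc.py 23; python3 -c "
from h import *
snap('top','top23.png')
for q,z in [('grip',60),('clamp_axis',60),('hole',12)]:
    print(q,[(round(x['conf'],2),at_z('top',x['pixel'],z).round(1)) for x in env.place_of(q,'top')[:1]],[(round(x['conf'],2),at_z('scene',x['pixel'],z).round(1)) for x in env.place_of(q,'scene')[:1]])
"
```

```text
t 33.73 j [-1.171  0.379  2.235  1.683  0.226  2.685] p [ 333.2 -447.1  114.9] rpy [3.138 0.593 2.375] r 557.6 az -53.3
lean deg radial 33.4 tang 5.4 xtool [-0.6   0.58 -0.56] ytool [0.693 0.721 0.003] F [ 0.7 -0.7 -0.4] az ytool 46.2
wrist grip [(array([446., 206.]), 0.74, array([ 446.2, -390.5,   60. ]))]
wrist clamp_axis [(array([579., 173.]), 0.73, array([ 482.5, -288.3,   60. ]))]
scene grip [(array([362., 284.]), 0.67, array([ 450.8, -401.3,   60. ]))]
scene clamp_axis []
grip [] [(0.67, array([ 450.8, -401.3,   60. ]))]
clamp_axis [(0.42, array([ 555.6, -157. ,   60. ]))] []
hole [] []
```

View pics/scene23.png

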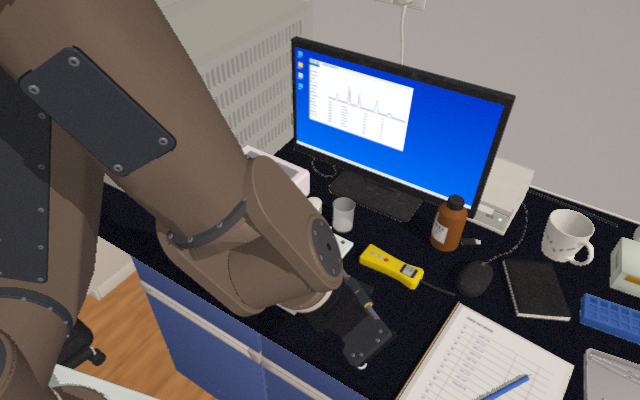

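View pics/top23.png

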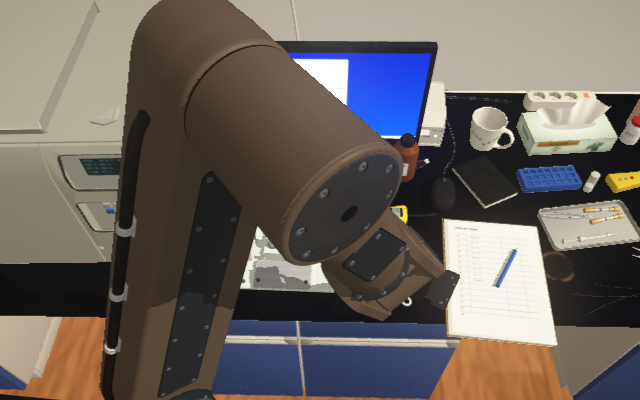

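The grip now reads (446,−390), and the fully bent handle predicts (446,−389). Checking the wrist picture.

View pics/wrist23.png

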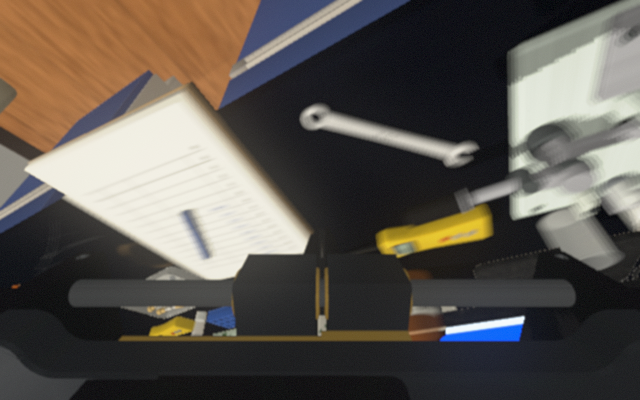

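drive_tool:
  commands:
    - {"dx":-8,"dy":20,"dz":5,"yaw":3}
    - {"dx":-8,"dy":20,"dz":5,"yaw":3}
    - {"dx":-8,"dy":25,"dz":5,"yaw":0}
    - {"dx":-8,"dy":25,"dz":5,"yaw":0}
    - {"dx":-8,"dy":25,"dz":5,"yaw":0}

```text
t: 34.8
eef_pos: [293.1, -329.7, 138.5]
tcp_rot: [3.137, 0.59, 2.48]
ft_force: [0.5, -0.2, 0.7]
opening: 0.003
```

drive_tool:
  commands:
    - {"dx":0,"dy":30,"dz":0,"yaw":0}
    - {"dx":0,"dy":30,"dz":0,"yaw":0}
    - {"dx":0,"dy":30,"dz":0,"yaw":0}

```text
t: 35.05
eef_pos: [293.0, -239.7, 138.5]
tcp_rot: [3.137, 0.59, 2.479]
ft_force: [0.4, -0.2, 0.1]
opening: 0.003
```

```bash
python3 st.py; python3 lc.py 24; python3 -c "
from h import *
for q,z in [('hole',12),('lip',33.5),('pin',20),('septa_pot',0),('beaker',0),('leak_detector',0)]:
    print(q,[(round(x['conf'],2),at_z('scene',x['pixel'],z).round(1)) for x in env.place_of(q,'scene')[:1]])
"
```

```text
t 35.05 j [-1.029  0.111  2.593  2.095  0.238  2.296] p [ 293.  -239.7  138.5] rpy [3.137 0.59  2.479] r 378.5 az -39.3
lean deg radial 33.8 tang 1.0 xtool [-0.65  0.51 -0.56] ytool [0.613 0.79  0.004] F [ 0.4 -0.2  0.1] az ytool 52.2
wrist grip []
wrist clamp_axis [(array([377., 255.]), 0.73, array([ 485.5, -291.9,   60. ]))]
scene grip [(array([359., 284.]), 0.73, array([ 449.6, -396.9,   60. ]))]
scene clamp_axis [(array([311., 258.]), 0.9, array([ 482.8, -284.1,   60. ]))]
hole []
lip [(0.98, array([ 476.3, -190.3,   33.5]))]
pin [(0.68, array([ 560.9, -217.9,   20. ]))]
septa_pot [(0.66, array([ 684.1, -228.8,    0. ]))]
beaker [(0.56, array([ 655. , -312.4,   -0. ]))]
leak_detector [(0.66, array([ 544.4, -481.1,    0. ]))]
```

View pics/s24z.png

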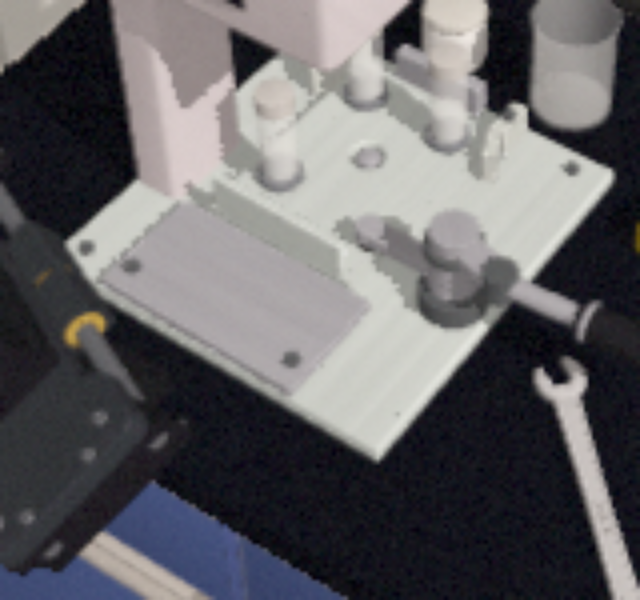

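The scene view shows the carrier down over the pin (crop (370,157)), the clamp finger over its edge ((375,232)) and the handle swung round and bent. The bystanders are unmoved and the arm is clear. Handing in.

```bash
python3 -c "
from cell import env
print(env.job_done())"
```

```text
the job is handed in; nothing more can be done
None
```

I pushed the carrier in under the sampler head until it dropped onto the pin. I then swung the clamp over it and pushed the handle past break-over to its end stop. I handed in at about 35 s with the arm clear; no verdict was reported.

**How it was done**
- **Tool lean:** the moves only offer yaw, so I got the 30° lean by driving the arm past its reach, where it gives up orientation. I then brought the wrist round to the flipped position.
- **Carrier:** I pushed it slowly with two fingers at about 4 N, steering it roughly 7 mm to the right onto the guides' line.
- **Clamp:** the handle turned easily to its stop, then broke over at about 13 N. The force stepped up to about 22 N at the end stop, roughly 22 mm further on.

**Last checks**
- **Carrier:** the pin shows in the hole, the lip is lower and parallel to the sill edge, and the clamp finger lies over the carrier.
- **Handle:** the wrist camera put the grip at (446, −390), against (446, −389) predicted for a fully bent handle. The scene camera read (450, −397).
- **Bystanders:** the pot, beaker and leak detector read within about 10 mm of where they started, which is within the scatter of these readings.

**What disagreed or went wrong**
- **Short fingers:** the fingertips seem to end about 24 mm short of the stated TCP. My first push rode on the lip's top edge at about 5 N without moving the carrier, so I lowered the tool and pushed again.
- **Joint 3:** while I was building up the lean it read 0.047 rad, against the stated lower limit of 0.05.
- **Joint 6:** it touched 2.685 rad, against its 2.69 limit, on the way out.
- **Carrier angle:** some image measurements of its starting turn came out larger than the stated 0.05 rad.

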